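Cap the paint pots and bar the display

TASK

Restock the counter display: lift the retaining bar out of the saddles and lay it aside on the counter (the right side is empty), then put on every paint pot the lid of its own colour, pushed fully down, and stand all the pots upright on the floor of the grey tray. Only once all the pots are capped and in the tray, lay the bar back across the row so that it rests in both end saddles, centred over the tray. Lids without a pot are spares and are not needed; do not disturb the brush mug or the tape dispenser.

Things in the scene. Friction and masses are not known exactly. Their poses are not given: they have to be found in the camera images.
- pot_red: Paint pot, white with a red band round its side and a red disc on its sealed neck; absent (None) in some starts. Body: cylinder 48 mm across, 50 mm high; on it a solid neck 34 mm across and 16 mm high (top edge bevelled 4 mm); 66 mm in all, about 130 g. Starts upright on the counter. Origin: centre of its underside, z up.
- lid_red: Push-over lid for the red pot, all red: round cap 46 mm across, 26 mm high, open below (inside 40 mm across, 19 mm deep: 3 mm play round the neck), 25 g. Lies open side down. Spare if its pot is absent. Origin: centre of its open underside, z up; when seated the rim stands on the pot's shoulder, origin 50 mm above the pot's origin, 76 mm in all.
- pot_yellow: Paint pot, white with a yellow band round its side and a yellow disc on its sealed neck; absent (None) in some starts. Body: cylinder 48 mm across, 50 mm high; on it a solid neck 34 mm across and 16 mm high (top edge bevelled 4 mm); 66 mm in all, about 130 g. Starts upright on the counter. Origin: centre of its underside, z up.
- lid_yellow: Push-over lid for the yellow pot, all yellow: round cap 46 mm across, 26 mm high, open below (inside 40 mm across, 19 mm deep: 3 mm play round the neck), 25 g. Lies open side down. Spare if its pot is absent. Origin: centre of its open underside, z up; when seated the rim stands on the pot's shoulder, origin 50 mm above the pot's origin, 76 mm in all.
- pot_green: Paint pot, white with a green band round its side and a green disc on its sealed neck; absent (None) in some starts. Body: cylinder 48 mm across, 50 mm high; on it a solid neck 34 mm across and 16 mm high (top edge bevelled 4 mm); 66 mm in all, about 130 g. Starts upright on the counter. Origin: centre of its underside, z up.
- lid_green: Push-over lid for the green pot, all green: round cap 46 mm across, 26 mm high, open below (inside 40 mm across, 19 mm deep: 3 mm play round the neck), 25 g. Lies open side down. Spare if its pot is absent. Origin: centre of its open underside, z up; when seated the rim stands on the pot's shoulder, origin 50 mm above the pot's origin, 76 mm in all.
- pot_blue: Paint pot, white with a blue band round its side and a blue disc on its sealed neck; absent (None) in some starts. Body: cylinder 48 mm across, 50 mm high; on it a solid neck 34 mm across and 16 mm high (top edge bevelled 4 mm); 66 mm in all, about 130 g. Starts upright on the counter. Origin: centre of its underside, z up.
- lid_blue: Push-over lid for the blue pot, all blue: round cap 46 mm across, 26 mm high, open below (inside 40 mm across, 19 mm deep: 3 mm play round the neck), 25 g. Lies open side down. Spare if its pot is absent. Origin: centre of its open underside, z up; when seated the rim stands on the pot's shoulder, origin 50 mm above the pot's origin, 76 mm in all.
- pot_black: Paint pot, white with a black band round its side and a black disc on its sealed neck; absent (None) in some starts. Body: cylinder 48 mm across, 50 mm high; on it a solid neck 34 mm across and 16 mm high (top edge bevelled 4 mm); 66 mm in all, about 130 g. Starts upright on the counter. Origin: centre of its underside, z up.
- lid_black: Push-over lid for the black pot, all black: round cap 46 mm across, 26 mm high, open below (inside 40 mm across, 19 mm deep: 3 mm play round the neck), 25 g. Lies open side down. Spare if its pot is absent. Origin: centre of its open underside, z up; when seated the rim stands on the pot's shoulder, origin 50 mm above the pot's origin, 76 mm in all.
- tray: Grey display tray, fixed; place and yaw vary. Floor 4 mm thick, 80 mm wide along x and 344 mm along y inside, 12 mm high lips along the long sides; room for four pots in a row along y. A post at each end (y = -180 and +180 mm; 60 mm along x, 16 mm along y) carries a saddle. Origin: centre of its underside, z up, y along the row.
- saddle_right (a point): Middle of the floor of the saddle on the tray's post at y = -180 mm, 95 mm above the tray's underside: a slot along the tray's y, 28 mm wide, open above and at both ends, its cheeks 18 mm high and then flared outwards to a top 125 mm above the counter. Axes as the tray's.
- saddle_left (a point): Middle of the floor of the saddle on the tray's post at y = +180 mm, 95 mm above the tray's underside: a slot along the tray's y, 28 mm wide, open above and at both ends, its cheeks 18 mm high and then flared outwards to a top 125 mm above the counter. Axes as the tray's.
- bar: Aluminium retaining bar with black ends, 420 mm long and 16 by 16 mm in section, 0.22 kg. Starts lying loose in both saddles; the counter at the right (y below -0.27 m, x 0.2 to 0.7 m) is empty. Origin: its centre (8 mm above what it lies on); y runs along it. Lying in both saddles of the tray its centre is 103 mm above the tray's underside, above the middle of the tray.
- brush_mug: Bystander: white mug 72 mm across and 95 mm high with brushes up to 170 mm, at the left near the robot. Origin: centre of underside.
- tape_dispenser: Bystander: black tape dispenser 130 x 50 mm, 70 mm high, to the left of the tray. Origin: centre of underside.
Not all that is in view belongs to the job. What is shaped like the lid_green but pink or white is not meant. What is shaped like the pot_blue but pink is not meant.

How it is judged:
By the outcome, as a careful person would: the job done as asked, in the order asked, and still so for the second after the job is handed in, with the robot touching nothing.
Of pot_red, pot_yellow, pot_green, pot_blue, pot_black only 3 to 4 are there at a start; the rules pass over those that are not, and their reading is None.
At some moment in a run one of pot_red, pot_yellow, pot_green, pot_blue, pot_black, lid_red, lid_yellow, lid_green, lid_blue, lid_black may be knocked a few centimetres aside while the robot is not near it.
It also fails if it takes over 210 s, if anything falls off the work surface, if the arm or the gripper's body presses on something with over 40 N, if the wrist force passes 120 N, or if a joint passes its speed limit or range.

ROBOT

A 7-joint arm with a two-finger parallel gripper is mounted at the origin on the work surface. World frame = base frame: x ahead of the robot, y to its left, z up, the work surface at z = 0. Lengths are in m, angles in rad, forces in N, time in s.
With the tool pointing down it reaches from about 0.425 to 0.875 m from the base axis. Payload 4.7 kg.
Tool frame: the origin (TCP) lies between the finger pads; the fingertips stand 19 mm ahead of it and the grasp point (between the pads) is the TCP (ctrl.tip_extent is the distance from the TCP to the fingertips, in m); z points along the fingers, y is the line along which they close (so a half turn about z gives the same grasp; the last joint's range is limited). The gripper opens to 87 mm and grips with 3 to 60 N. Pads are 19 mm wide; open, the fingers measure 117 mm over their backs; the gripper's body (75 mm by 190 mm) begins 51 mm behind the grasp point.
Start: joints at [-1.168, 0.321, -0.07, 1.45, 0.023, 1.371, -0.057], TCP at [0.246, 0.601, 0.242] pointing down, gripper open.
Joint ranges: [-2.86, 2.86], [-0.3, 2.09], [-1.38, 1.24], [0.06, 2.45], [-1.56, 4.7], [0.09, 2.05], [-2.69, 2.69]. Speed limits (rad/s): [2.57, 2.57, 3.14, 3.14, 3.14, 3.14, 3.14].

INTERFACE

Orientations are given as a rotation vector (axis times angle).
In Python, from bench import ctrl gives the robot as it stands.
- The arm moves only by the shell command python3 -m crank 'ROWS' [OPENING] [FORCE]. ROWS is JSON, a list of rows, each an object of numbers: "tx", "ty", "tz": the shift along the tool's x, y, z in mm; "turn": the turn about the tool's z in units of 5 degrees (1.0 is 5 degrees). In form: [{"tx": .., "ty": .., "tz": .., "turn": ..}, ...]. A call has 1 to 5 rows; each row is the pose to reach, as a shift and turn from the pose commanded when the call began, along the tool's axes at that moment; what a row does not reach only later rows make up. A row lasts 1/8 s, in which the tool goes at most 62.5 mm and 10.7 degrees, less where a joint would pass 70% of its speed; a pose out of reach is approached as far as the arm can. A call with a gripper value outside its range is refused whole. OPENING is the finger opening in mm, from 0 to 87, set as the call begins (- or left out, the last holds). The fingers move at their own pace and stop on an object; FORCE is the grip in N (left out, the last holds). Time passes only in rows, so rows that repeat a pose let the fingers close. It gives the time, the measured TCP pose, the force, the opening and the grip force at its end, in the units of the state.
- ctrl.get_state(): the state, without advancing time (a new reading comes with each control period).
- ctrl.get_image(name): name is "scene" or "top" or "wrist"; returns (picture, depth): 420x560x3 uint8, red, green, blue; 420x560 float32, m along the optical axis (not along the pixel's ray), 0 where there is no reading.
- ctrl.camera_model(name): a dict with "intrinsics" (3x3 intrinsics, pixels), "dist_coeffs" ([k1, k2, p1, p2, k3] as OpenCV has them; the pictures are not rectified), "origin" and "orientation" of the camera in the world. Camera axes: x right, y down, z forward; pixel columns grow to the right and rows downward; lengths in m; the calibration is good to about 2 mm. A picture is of the moment at which its call begins: read the wrist's pose just before it. camera_model takes no time and is no camera call; for the wrist camera it gives the pose at the moment of the call.
- ctrl.close_job(): hands the job in; it is judged then, once.
Trained networks look in the newest picture that a camera, given by its name, has taken for a name from the list of things; names that differ only in an ending like _2 or _b are one class to them, and where a whole thing is asked for, a point or a joint stands for the part that bears it (a point fixed in the world has none). Each returns a list of dicts, best first, with "confidence" (0 to 1); they miss things now and then, are a little off and sometimes report something else, mostly with a low value. They report only what shows in the picture. A call takes as long as a camera call. They do not tell look-alikes from the thing itself.
- ctrl.recognise(camera, query): "xyz" ([x, y, z] in m, in world coordinates, good to about 4 mm: the middle of the surface that is visible of it).
- ctrl.mark_of(camera, query): "xyz" ([x, y, z] in m, in world coordinates, good to about 4 mm: a listed point, or the origin of a listed thing).
The state is a dict: "time": time; "joint_positions": joint angles; "qd": joint speeds; "joint_torque": joint torques, N m; "position": TCP position; "tool_rot": TCP orientation; "ft_force": force on the tool from outside, world axes, zero at the start; "torque": the same for the moment, N m; "grip_width": opening from 0.0 (shut) to 1.0 (fully open); "grip_force": force on a finger pad.
Only numpy, scipy, OpenCV 4.12 (cv2) and the standard library are available. Lean on these libraries where they do the work, as an engineer would, in place of code of your own. Each camera call takes 0.05 s, during which the arm holds its last target. There are 200 camera calls.

## Working session

There is one attempt and no reset: what is moved stays moved. The work goes in short steps, Python scripts to look and compute and a shell command to move; the robot and the scene stay as the last step left them, time stands still between calls to the robot, and variables do not carry over. Pictures are saved under pics/ and viewed, at most 14 in all, crops included, and the job is handed in when it is done.

```bash
ls; mkdir -p pics; cat > h.py <<'E'
import numpy as np, cv2
from scipy.spatial.transform import Rotation as R
from bench import ctrl
def cam(n):
    m=ctrl.camera_model(n); K=np.array(m["intrinsics"]);D=np.array(m["dist_coeffs"]);o=np.array(m["origin"]);q=np.array(m["orientation"])
    Rm=q if q.shape==(3,3) else R.from_rotvec(q).as_matrix()
    return K,D,o,Rm
def shot(n):
    c=cam(n); im,d=ctrl.get_image(n); return im,d,c
def cloud(im,d,c):
    K,D,o,Rm=c; h,w=d.shape
    uv=np.stack(np.meshgrid(np.arange(w),np.arange(h)),-1).reshape(-1,1,2).astype(np.float64)
    p=cv2.undistortPoints(uv,K,D).reshape(h,w,2)
    P=np.dstack([p,np.ones((h,w))])*d[...,None]
    return P@Rm.T+o
def save(n,im): cv2.imwrite(n,cv2.cvtColor(im,cv2.COLOR_RGB2BGR))
def rel(x,y,z):
    s=ctrl.get_state(); Rm=R.from_rotvec(s["tool_rot"]).as_matrix()
    return np.round(Rm.T@(np.array([x,y,z])-s["position"])*1000,1)
E
python3 - <<'E'
from h import *
print(ctrl.get_state()["position"],R.from_rotvec(ctrl.get_state()["tool_rot"]).as_matrix().round(3))
ims=[]
for n in("top","scene"):
    im,d,c=shot(n); print(n,c[2],c[3].round(2),c[0].round(1),c[1]); save(f"pics/{n}0.png",im); np.savez(f"{n}0.npz",im=im,P=cloud(im,d,c))
E
```

```text
pics
[0.24627564 0.60097486 0.24047467] [[-0.925  0.379 -0.001]
 [ 0.379  0.925 -0.002]
 [-0.    -0.002 -1.   ]]
top [0.35259728 0.15751046 0.9299588 ] [[ 0.03 -0.98  0.19]
 [-1.   -0.03  0.02]
 [-0.01 -0.19 -0.98]] [[399.9   0.  282.8]
 [  0.  399.9 212. ]
 [  0.    0.    1. ]] [-0.05987042  0.          0.          0.          0.        ]
scene [1.21787734 0.32310818 0.65038163] [[-0.24  0.61 -0.76]
 [ 0.97  0.15 -0.19]
 [-0.01 -0.78 -0.62]] [[436.8   0.  277.8]
 [  0.  436.8 208.3]
 [  0.    0.    1. ]] [-0.0435944  0.         0.         0.         0.       ]
```

View pics/top0.png

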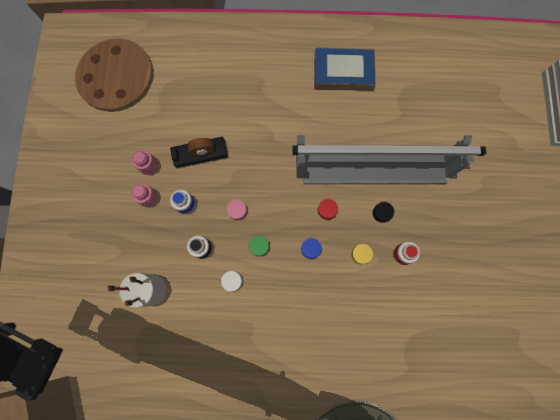

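View pics/scene0.png

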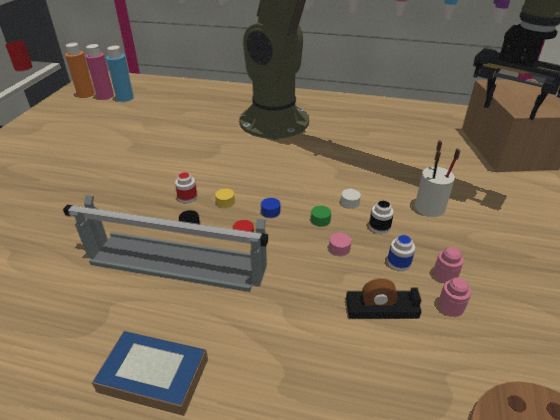

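```bash
cat >> h.py <<'E'
def circ(P,x,y,zlo,zhi,r=0.04):
    "centre of top disc near x,y"
    m=(np.hypot(P[...,0]-x,P[...,1]-y)<r)&(P[...,2]>zlo)&(P[...,2]<zhi)
    q=P[m]
    if len(q)<5: return None
    (cx,cy),rad=cv2.minEnclosingCircle((q[:,:2]*1000).astype(np.float32))
    return [round(cx/1000,4),round(cy/1000,4),round(float(np.median(q[:,2])),4),round(rad,1),len(q),q[:,:2].mean(0).round(4).tolist()]
E
python3 - <<'E'
from h import *
P=np.load("top0.npz")["P"]
for n,u,v in [("pblue",181,198),("pblack",197,244),("pred",411,252),("lred",328,209),("lblack",384,212),("lgreen",259,246),("lblue",311,248),("lyel",363,254),("white",231,281),("pink",237,209),("barL",297,150),("barM",390,151),("barR",482,151),("floorL",310,170),("floorR",440,170),("lipL",305,183),("lipR",446,183)]:
    p=P[v,u]; print(n,p.round(3), circ(P,p[0],p[1],p[2]-.006,p[2]+.006,.03) if n[0] in "plw" else "")
# bar
m=(P[...,2]>.1)&(P[...,2]<.12)&(P[...,0]>.4)&(P[...,0]<.65)&(P[...,1]<.25)
q=P[m]; print(len(q)); r=cv2.minAreaRect((q[:,:2]*1000).astype(np.float32)); print(r, np.median(q[:,2]))
m=(P[...,2]>.002)&(P[...,2]<.007)&(P[...,0]>.4)&(P[...,0]<.65)&(P[...,1]<.22)&(P[...,1]>-.25)
q=P[m]; print(len(q)); print(cv2.minAreaRect((q[:,:2]*1000).astype(np.float32)))
for z in(.009,.118,):
  m=(P[...,2]>z)&(P[...,2]<z+.011)&(P[...,0]>.4)&(P[...,0]<.65)&(P[...,1]<.22)&(P[...,1]>-.32)
  q=P[m]; print(z,len(q),cv2.minAreaRect((q[:,:2]*1000).astype(np.float32)))
for n in ("saddle_left","saddle_right","tray","bar"): print(n,[(np.round(k["xyz"],3),round(k["confidence"],2)) for k in ctrl.mark_of("top",n)][:2])
E
```

```text
pblue [0.545 0.402 0.064] [0.5445, 0.4066, 0.0661, 16.6, 164, [0.5434, 0.406]]
pblack [0.442 0.358 0.068] [0.4413, 0.3605, 0.0668, 17.1, 182, [0.4405, 0.3599]]
pred [ 0.438 -0.107  0.066] [0.4391, -0.1065, 0.0664, 16.9, 181, [0.4393, -0.1055]]
lred [0.536 0.07  0.027] [0.5391, 0.0711, 0.027, 22.9, 306, [0.5386, 0.0715]]
lblack [ 0.533 -0.059  0.024] [0.5354, -0.0594, 0.0267, 23.4, 313, [0.5354, -0.0587]]
lgreen [0.446 0.226 0.027] [0.4488, 0.2283, 0.0272, 23.0, 317, [0.449, 0.2278]]
lblue [0.445 0.108 0.027] [0.4466, 0.1087, 0.0269, 22.8, 322, [0.4464, 0.1088]]
lyel [ 0.434 -0.009  0.029] [0.4365, -0.008, 0.0269, 23.1, 318, [0.4365, -0.0082]]
white [0.366 0.285 0.026] [0.3671, 0.2862, 0.027, 22.7, 323, [0.3672, 0.2857]]
pink [0.53  0.28  0.028] [0.5323, 0.2836, 0.0274, 23.1, 303, [0.5318, 0.2832]]
barL [0.645 0.146 0.114] 
barM [ 0.65  -0.054  0.111] 
barR [ 0.656 -0.256  0.112] 
floorL [0.635 0.112 0.005] 
floorR [ 0.644 -0.203  0.004] 
lipL [0.602 0.123 0.005] [0.6021, 0.1234, 0.0022, 29.9, 396, [0.6007, 0.1236]]
lipR [ 0.61  -0.213  0.011] [0.6114, -0.2141, 0.0072, 29.4, 108, [0.6212, -0.2042]]
699
((638.0618286132812, -36.52830505371094), (23.9813232421875, 386.5469055175781), 0.05864264443516731) 0.11058024209405048
6221
((524.986328125, -14.963638305664062), (249.9399871826172, 469.8305358886719), 0.02536933682858944)
0.009 538 ((530.1270751953125, -5.3275909423828125), (230.5380859375, 447.4991149902344), 0.9876347780227661)
0.118 77 ((626.6738891601562, -42.13056945800781), (14.052393913269043, 375.8005065917969), 1.6972529888153076)
saddle_left [(array([0.649, 0.138, 0.097]), 0.88), (array([ 0.651, -0.04 ,  0.002]), 0.55)]
saddle_right [(array([ 0.659, -0.225,  0.094]), 0.98)]
tray [(array([ 0.65 , -0.044,  0.003]), 0.88)]
bar [(array([ 0.655, -0.058,  0.1  ]), 0.82), (array([ 0.341,  0.472, -0.   ]), 0.74)]
```

```bash
python3 - <<'E'
from h import *
im=np.load("top0.npz")["im"]
f=lambda u,v:cv2.resize(im[v-25:v+25,u-25:u+25],(250,250),interpolation=cv2.INTER_CUBIC)
save("pics/crop0.png",np.vstack([np.hstack([f(181,201),f(199,247),f(408,253)]),np.hstack([f(311,248),f(384,212),f(328,209)])]))
E
python3 -m crank '[{"tx":-45,"ty":-36,"tz":-10},{"tx":-90,"ty":-72,"tz":-20},{"tx":-135,"ty":-108,"tz":-30},{"tx":-180,"ty":-144,"tz":-40},{"tx":-225,"ty":-180,"tz":-50}]' 87
python3 -m crank '[{"tx":-45,"ty":-36},{"tx":-90,"ty":-72},{"tx":-135,"ty":-108},{"tx":-180,"ty":-144},{"tx":-225,"ty":-180}]'
python3 -m crank '[{"tx":-45,"ty":-36,"turn":2},{"tx":-90,"ty":-72,"turn":4},{"tx":-124,"ty":-108,"turn":6},{"tx":-124,"ty":-108,"turn":8},{"tx":-124,"ty":-108,"turn":10}]'
python3 -m crank '[{"turn":2},{"turn":3.2},{"turn":3.2},{"turn":3.2}]'
python3 - <<'E'
from h import *
s=ctrl.get_state();print(s["position"],R.from_rotvec(s["tool_rot"]).as_matrix().round(3))
im,d,c=shot("wrist"); print(c[2],c[3].round(2)); save("pics/w0.png",im); np.savez("w0.npz",im=im,P=cloud(im,d,c))
E
```

```text
[0.24634235 0.60133211 0.24117284] [[-0.925  0.379 -0.   ]
 [ 0.379  0.925 -0.001]
 [-0.    -0.001 -1.   ]]
[0.18253565 0.62692833 0.38453713] [[ 0.38  0.9   0.23]
 [ 0.93 -0.37 -0.1 ]
 [-0.    0.25 -0.97]]$[0]: bad value
$[0]: bad value
$[0]: bad value
$[0]: bad value
```

View pics/crop0.png

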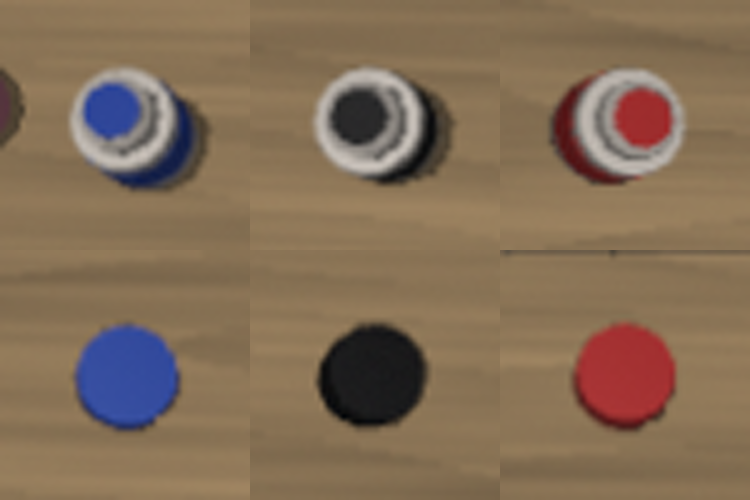

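View pics/w0.png

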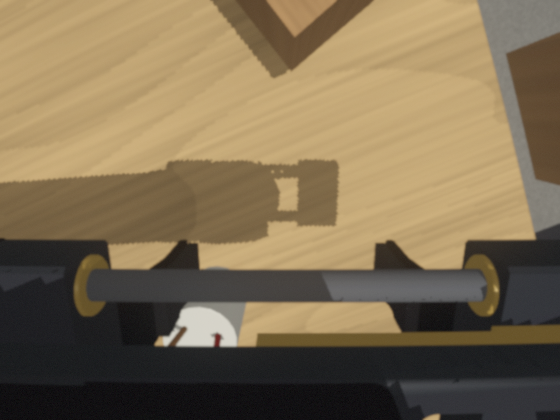

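The crop confirms the choice: the blue, black and red pots are at (181,201), (199,247) and (408,253), and their lids at (311,248), (384,212) and (328,209). The look-alikes I rejected are the pink pots (144,161) and (144,195) and the pink and white lids (237,209) and (231,281). The wrist view shows the mug between the fingers. The moves were refused, so I'm giving all the keys in each row.

```bash

python3 -m crank '[{"tx":-45,"ty":-36,"tz":-10,"turn":0},{"tx":-90,"ty":-72,"tz":-20,"turn":0},{"tx":-135,"ty":-108,"tz":-30,"turn":0},{"tx":-180,"ty":-144,"tz":-40,"turn":0},{"tx":-225,"ty":-180,"tz":-50,"turn":0}]' 87
python3 -m crank '[{"tx":-45,"ty":-36,"tz":0,"turn":0},{"tx":-90,"ty":-72,"tz":0,"turn":0},{"tx":-135,"ty":-108,"tz":0,"turn":0},{"tx":-180,"ty":-144,"tz":0,"turn":0},{"tx":-225,"ty":-180,"tz":0,"turn":0}]'
python3 -m crank '[{"tx":-45,"ty":-36,"tz":0,"turn":2},{"tx":-90,"ty":-72,"tz":0,"turn":4},{"tx":-124,"ty":-108,"tz":0,"turn":6},{"tx":-124,"ty":-108,"tz":0,"turn":8},{"tx":-124,"ty":-108,"tz":0,"turn":10}]'
python3 -m crank '[{"tx":0,"ty":0,"tz":0,"turn":2},{"tx":0,"ty":0,"tz":0,"turn":3.2},{"tx":0,"ty":0,"tz":0,"turn":3.2},{"tx":0,"ty":0,"tz":0,"turn":3.2}]'
python3 - <<'E'
from h import *
s=ctrl.get_state();print(s["position"],R.from_rotvec(s["tool_rot"]).as_matrix().round(3))
im,d,c=shot("wrist"); print(c[2],c[3].round(2)); save("pics/w1.png",im); np.savez("w1.npz",im=im,P=cloud(im,d,c))
E
```

```text
time: 0.98
position: [0.3872, 0.3478, 0.2922]
tool_rot: [0.607, 3.082, 0.001]
ft_force: [0.5, 0.3, -1.0]
grip_width: 1.004
grip_force: 0.0
time: 1.6
position: [0.5271, 0.0962, 0.2919]
tool_rot: [0.606, 3.082, 0.001]
ft_force: [0.1, 0.9, -0.6]
grip_width: 0.998
grip_force: 0.0
time: 2.22
position: [0.6003, -0.0502, 0.2914]
tool_rot: [-1.862, -2.53, 0.0]
ft_force: [-0.6, 0.5, 0.2]
grip_width: 0.999
grip_force: 0.0
time: 2.72
position: [0.6002, -0.0491, 0.2916]
tool_rot: [2.186, 2.257, 0.0]
ft_force: [-0.0, 0.6, 0.1]
grip_width: 0.998
grip_force: 0.0
[ 0.60016826 -0.04909721  0.29161467] [[-0.032  0.999  0.   ]
 [ 0.999  0.032  0.   ]
 [ 0.     0.    -1.   ]]
[0.59781761 0.01914586 0.4349508 ] [[ 1.    0.03  0.01]
 [ 0.03 -0.97 -0.25]
 [ 0.    0.25 -0.97]]
```

View pics/w1.png

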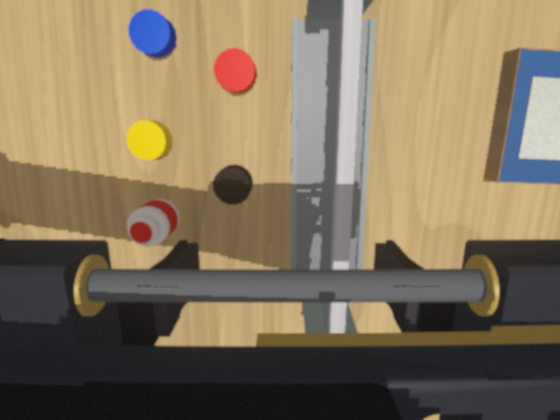

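```bash
cat > fit.py <<'E'
from h import *
def bar(P,x0,x1,z0,z1,y0=-.4,y1=.3):
    m=(P[...,2]>z0)&(P[...,2]<z1)&(P[...,0]>x0)&(P[...,0]<x1)&(P[...,1]>y0)&(P[...,1]<y1)
    q=P[m]; vx,vy,cx,cy=cv2.fitLine((q[:,:2]*1000).astype(np.float32),cv2.DIST_HUBER,0,.01,.01).ravel()
    if vy<0: vx,vy=-vx,-vy
    t=(q[:,:2]*1000-[cx,cy])@[vx,vy]; w=(q[:,:2]*1000-[cx,cy])@[vy,-vx]
    print("n",len(q),"dir",vx/vy,"c",cx,cy,"ends",[(cx+k*vx,cy+k*vy) for k in(t.min(),t.max())],"len",np.ptp(t),"w",np.percentile(w,[2,98]),"z",np.median(q[:,2]))
E
python3 - <<'E'
from fit import *
P=np.load("top0.npz")["P"]; bar(P,.635,.67,.105,.1155,-.29,.17)
Q=np.load("w1.npz")["P"]; bar(Q,.635,.67,.103,.1155)
for A in(P,Q): # lips
  for a,b in((.59,.63),(.68,.72)):
    try: bar(A,a,b,.009,.016,-.2,.12)
    except Exception as e: print(e)
for n in ("saddle_left","saddle_right","tray","bar"): print(n,[(np.round(k["xyz"],3),round(k["confidence"],2)) for k in ctrl.mark_of("wrist",n)][:2])
E
```

```text
n 1565 dir -0.024392867 c 652.82605 -50.78195 ends [(np.float64(658.0613238715188), np.float64(-265.4050980458397)), (np.float64(647.7650278450963), np.float64(156.69762639338046))] len 422.2282814384324 w [-7.74258849  9.23506768] z 0.11166891105832866
n 5508 dir -0.026100796 c 653.3834 -10.644832 ends [(np.float64(658.3870435530362), np.float64(-202.34859519573615)), (np.float64(650.0083025370832), np.float64(118.66618236285373))] len 321.1241080282612 w [-7.62046479  8.18488634] z 0.11114548874362284
n 383 dir -0.01995812 c 607.6866 -40.258785 ends [(np.float64(610.8734722937196), np.float64(-199.93754305966112)), (np.float64(604.5062368008964), np.float64(119.09227890952107))] len 319.09334691746346 w [-3.90426325  3.74240136] z 0.012611247349740617
OpenCV(4.12.0) /io/opencv/modules/imgproc/src/linefit.cpp:50: error: (-215:Assertion failed) count > 0 in function 'fitLine2D_wods'

n 1246 dir -0.03266048 c 608.7641 -13.355522 ends [(np.float64(613.9501725965131), np.float64(-172.1429379433867)), (np.float64(604.4314579746748), np.float64(119.30146668864805))] len 291.5998054959766 w [-3.00682748  2.82746335] z 0.012222389500954028
n 1309 dir -0.03345266 c 693.87006 -11.920006 ends [(np.float64(699.1524531565613), np.float64(-169.82664995372468)), (np.float64(689.4546839592318), np.float64(120.06867380197366))] len 290.0574924539626 w [-3.09189153  3.46007123] z 0.012185900328481436
saddle_left []
saddle_right [(array([ 0.655, -0.222,  0.095]), 0.76)]
tray [(array([ 0.653, -0.04 , -0.004]), 0.73)]
bar [(array([ 0.656, -0.057,  0.104]), 0.97)]
```

The wrist view shows the bar at column 345 with the tray below it. The lids are blue (151,32), red (234,70), yellow (148,139) and black (232,184), and the red pot is at (150,225). Fits put the tray at about (0.652,-0.042) with yaw 0.03, and the bar centre at about (0.6545,-0.0545). Gripping the bar next.

```bash

python3 -m crank '[{"tx":-7,"ty":54,"tz":30,"turn":0},{"tx":-7,"ty":54,"tz":80,"turn":0},{"tx":-7,"ty":54,"tz":130,"turn":0},{"tx":-7,"ty":54,"tz":165,"turn":0},{"tx":-7,"ty":54,"tz":174.5,"turn":0}]' 60 40
python3 -m crank '[{"tx":0,"ty":0,"tz":0,"turn":0},{"tx":0,"ty":0,"tz":0,"turn":0},{"tx":0,"ty":0,"tz":0,"turn":0},{"tx":0,"ty":0,"tz":0,"turn":0},{"tx":0,"ty":0,"tz":0,"turn":0}]' 0 40
python3 -m crank '[{"tx":0,"ty":0,"tz":0,"turn":0},{"tx":0,"ty":0,"tz":-20,"turn":0},{"tx":0,"ty":0,"tz":-60,"turn":0},{"tx":0,"ty":0,"tz":-110,"turn":0},{"tx":0,"ty":0,"tz":-140,"turn":0}]'
```

```text
time: 3.6
position: [0.6527, -0.0542, 0.1143]
tool_rot: [-2.185, -2.253, 0.005]
ft_force: [-0.7, -0.2, 0.4]
grip_width: 0.693
grip_force: 0.0
time: 4.22
position: [0.6545, -0.0545, 0.1174]
tool_rot: [2.187, 2.255, 0.001]
ft_force: [-0.5, 0.1, -0.3]
grip_width: 0.204
grip_force: 0.0
time: 4.85
position: [0.655, -0.055, 0.2611]
tool_rot: [2.186, 2.252, 0.004]
ft_force: [0.2, -0.6, -1.1]
grip_width: 0.179
grip_force: 40.0
```

```bash

python3 -m crank '[{"tx":-25,"ty":-17,"tz":0,"turn":0},{"tx":-70,"ty":-48,"tz":0,"turn":0},{"tx":-120,"ty":-83,"tz":0,"turn":0},{"tx":-170,"ty":-118,"tz":0,"turn":0},{"tx":-220,"ty":-152,"tz":0,"turn":0}]'
python3 -m crank '[{"tx":-50,"ty":-35,"tz":0,"turn":1},{"tx":-80,"ty":-56,"tz":0,"turn":3},{"tx":-89,"ty":-62,"tz":0,"turn":5},{"tx":-89,"ty":-62,"tz":0,"turn":7},{"tx":-89,"ty":-62,"tz":0,"turn":9}]'
python3 -m crank '[{"tx":0,"ty":0,"tz":0,"turn":2},{"tx":0,"ty":0,"tz":0,"turn":4},{"tx":0,"ty":0,"tz":0,"turn":6},{"tx":0,"ty":0,"tz":0,"turn":8},{"tx":0,"ty":0,"tz":0,"turn":9}]'
python3 -m crank '[{"tx":0,"ty":0,"tz":40,"turn":0},{"tx":0,"ty":0,"tz":90,"turn":0},{"tx":0,"ty":0,"tz":140,"turn":0},{"tx":0,"ty":0,"tz":190,"turn":0},{"tx":0,"ty":0,"tz":210,"turn":0}]'
python3 - <<'E'
from fit import *
im,d,c=shot("top"); save("pics/top1.png",im); P=cloud(im,d,c)
s=ctrl.get_state();print(s["position"],R.from_rotvec(s["tool_rot"]).as_matrix().round(3))
E
```

```text
time: 5.48
position: [0.506, -0.2813, 0.2566]
tool_rot: [-2.188, -2.252, 0.0]
ft_force: [0.3, -0.6, -2.7]
grip_width: 0.181
grip_force: 40.0
time: 6.1
position: [0.4476, -0.3705, 0.2564]
tool_rot: [-2.887, -1.234, 0.001]
ft_force: [-1.1, 0.3, -2.5]
grip_width: 0.178
grip_force: 40.0
time: 6.72
position: [0.4478, -0.3702, 0.2564]
tool_rot: [-3.14, -0.039, 0.002]
ft_force: [-0.2, -0.8, -3.2]
grip_width: 0.178
grip_force: 40.0
time: 7.35
position: [0.4467, -0.3686, 0.0441]
tool_rot: [-3.138, -0.045, 0.008]
ft_force: [-0.3, -0.3, -1.9]
grip_width: 0.185
grip_force: 40.0
[ 0.44671197 -0.36843529  0.04321904] [[ 1.     0.029 -0.006]
 [ 0.029 -1.     0.003]
 [-0.006 -0.003 -1.   ]]
```

View pics/top1.png

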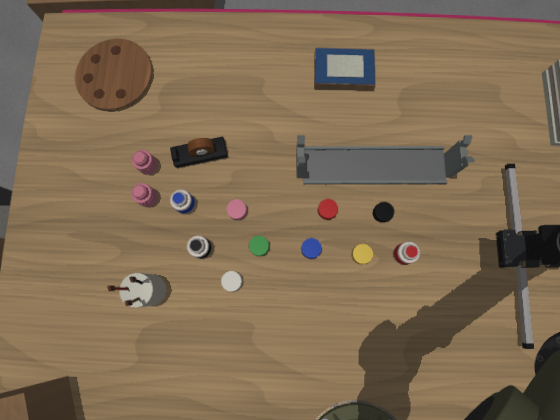

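The bar hangs at (515,255) and is clear of everything, and the tray is empty. Setting the bar down.

```bash

python3 -m crank '[{"tx":0,"ty":0,"tz":10,"turn":0},{"tx":0,"ty":0,"tz":20,"turn":0},{"tx":0,"ty":0,"tz":24,"turn":0},{"tx":0,"ty":0,"tz":24,"turn":0}]'
python3 -m crank '[{"tx":0,"ty":0,"tz":0,"turn":0},{"tx":0,"ty":0,"tz":0,"turn":0},{"tx":0,"ty":0,"tz":0,"turn":0}]' 60
python3 -m crank '[{"tx":0,"ty":0,"tz":-30,"turn":0},{"tx":0,"ty":0,"tz":-80,"turn":0},{"tx":0,"ty":0,"tz":-130,"turn":0},{"tx":0,"ty":0,"tz":-180,"turn":0},{"tx":0,"ty":0,"tz":-230,"turn":0}]'
cat > look.py <<'E'
from fit import *
POTS=dict(red=(.439,-.106),blue=(.544,.406),black=(.441,.360))
LIDS=dict(red=(.5391,.0711),blue=(.4466,.1087),black=(.5354,-.0594))
def look(P,pots=POTS,lids=LIDS):
    for n,(x,y) in pots.items(): print("pot",n,circ(P,x,y,.061,.071),end=" ")
    print()
    for n,(x,y) in lids.items(): print("lid",n,circ(P,x,y,.021,.032),end=" ")
    print()
if __name__=="__main__":
    im,d,c=shot("top"); save("pics/last.png",im); P=cloud(im,d,c); np.savez("last.npz",im=im,P=P); look(P)
    s=ctrl.get_state();print(s["time"],s["position"],R.from_rotvec(s["tool_rot"]).as_matrix().round(3).tolist())
E
python3 look.py
```

```text
time: 7.9
position: [0.45, -0.3699, 0.0233]
tool_rot: [3.141, 0.047, 0.001]
ft_force: [-0.5, -0.2, -2.4]
grip_width: 0.178
grip_force: 40.0
time: 8.28
position: [0.4501, -0.37, 0.0234]
tool_rot: [3.141, 0.047, 0.001]
ft_force: [-0.9, -0.6, -0.3]
grip_width: 0.434
grip_force: 0.0
time: 8.9
position: [0.4496, -0.3698, 0.2549]
tool_rot: [-3.141, -0.047, -0.001]
ft_force: [0.9, -0.5, 0.9]
grip_width: 0.686
grip_force: 0.0
pot red [0.4394, -0.1064, 0.0665, 16.8, 172, [0.4393, -0.1056]] pot blue [0.5454, 0.4072, 0.0666, 16.5, 157, [0.5438, 0.4064]] pot black [0.4405, 0.3606, 0.0669, 17.4, 184, [0.4405, 0.3598]] 
lid red [0.5393, 0.0714, 0.0269, 23.0, 306, [0.5388, 0.0715]] lid blue [0.4466, 0.1089, 0.0272, 22.8, 318, [0.4463, 0.1088]] lid black [0.5356, -0.0592, 0.027, 23.5, 316, [0.5355, -0.0589]] 
8.95 [ 0.45171014 -0.37248873  0.26159816] [[1.0, 0.029, 0.009], [0.029, -1.0, -0.005], [0.009, 0.005, -1.0]]
```

```bash

python3 -m crank '[{"tx":13,"ty":-55,"tz":0,"turn":0},{"tx":26,"ty":-110,"tz":0,"turn":0},{"tx":39,"ty":-165,"tz":0,"turn":0},{"tx":52,"ty":-220,"tz":0,"turn":0},{"tx":65,"ty":-275,"tz":0,"turn":0}]'
python3 -m crank '[{"tx":13,"ty":-55,"tz":0,"turn":-2},{"tx":26,"ty":-110,"tz":0,"turn":-4},{"tx":37,"ty":-163,"tz":0,"turn":-6},{"tx":37,"ty":-163,"tz":0,"turn":-8},{"tx":37,"ty":-163,"tz":0,"turn":-10}]'
python3 -m crank '[{"tx":0,"ty":0,"tz":0,"turn":-2},{"tx":0,"ty":0,"tz":0,"turn":-4},{"tx":0,"ty":0,"tz":0,"turn":-6},{"tx":0,"ty":0,"tz":0,"turn":-8},{"tx":0,"ty":0,"tz":0,"turn":-8}]' 70
python3 -m crank '[{"tx":0,"ty":0,"tz":0,"turn":0},{"tx":0,"ty":0,"tz":0,"turn":0}]'
python3 - <<'E'
from h import *
s=ctrl.get_state();print(s["position"],R.from_rotvec(s["tool_rot"]).as_matrix().round(3).tolist())
print(rel(.539,.0713,.030))
E
```

```text
time: 9.57
position: [0.5066, -0.0912, 0.2533]
tool_rot: [-3.14, -0.047, -0.002]
ft_force: [0.8, -0.2, -0.5]
grip_width: 0.689
grip_force: 0.0
time: 10.2
position: [0.5385, 0.0718, 0.2528]
tool_rot: [2.821, 1.381, -0.001]
ft_force: [0.5, -0.1, -0.1]
grip_width: 0.691
grip_force: 0.0
time: 10.82
position: [0.5385, 0.0708, 0.253]
tool_rot: [-2.19, -2.252, -0.0]
ft_force: [1.0, -0.5, -0.3]
grip_width: 0.806
grip_force: 0.0
time: 11.08
position: [0.5385, 0.071, 0.2531]
tool_rot: [-2.19, -2.253, -0.0]
ft_force: [-0.4, -0.1, -0.2]
grip_width: 0.805
grip_force: 0.0
[0.53854571 0.07099757 0.25305969] [[-0.028, 1.0, 0.0], [1.0, 0.028, 0.0], [0.0, 0.0, -1.0]]
[  0.3   0.4 223.1]
```

```bash

python3 -m crank '[{"tx":0.3,"ty":0.4,"tz":60,"turn":0},{"tx":0.3,"ty":0.4,"tz":120,"turn":0},{"tx":0.3,"ty":0.4,"tz":180,"turn":0},{"tx":0.3,"ty":0.4,"tz":215,"turn":0},{"tx":0.3,"ty":0.4,"tz":223,"turn":0}]' 70 15
python3 -m crank '[{"tx":0,"ty":0,"tz":0,"turn":0},{"tx":0,"ty":0,"tz":0,"turn":0},{"tx":0,"ty":0,"tz":0,"turn":0},{"tx":0,"ty":0,"tz":0,"turn":0},{"tx":0,"ty":0,"tz":0,"turn":0}]' 30 15
python3 -m crank '[{"tx":0,"ty":0,"tz":-10,"turn":0},{"tx":0,"ty":0,"tz":-50,"turn":0},{"tx":0,"ty":0,"tz":-100,"turn":0},{"tx":0,"ty":0,"tz":-120,"turn":0}]'
python3 -m crank '[{"tx":-44,"ty":-26,"tz":0,"turn":0},{"tx":-87,"ty":-52,"tz":0,"turn":0},{"tx":-130,"ty":-78,"tz":0,"turn":0},{"tx":-174.5,"ty":-104.7,"tz":0,"turn":0},{"tx":-174.5,"ty":-104.7,"tz":0,"turn":0}]'
python3 - <<'E'
from h import *
s=ctrl.get_state();print(s["position"],R.from_rotvec(s["tool_rot"]).as_matrix().round(3).tolist(),s["grip_width"]*87)
print(rel(.4393,-.106,.081))
im,d,c=shot("top"); save("pics/t2.png",im[180:290,340:480]); P=cloud(im,d,c); print(P[253,408])
E
```

```text
time: 11.7
position: [0.5371, 0.0709, 0.0278]
tool_rot: [-2.188, -2.252, 0.007]
ft_force: [-0.2, 0.9, 0.4]
grip_width: 0.806
grip_force: 0.0
time: 12.32
position: [0.5401, 0.0717, 0.0315]
tool_rot: [2.187, 2.254, 0.004]
ft_force: [-0.5, -0.1, 6.9]
grip_width: 0.524
grip_force: 15.0
time: 12.82
position: [0.5404, 0.0713, 0.1535]
tool_rot: [2.187, 2.253, 0.007]
ft_force: [0.2, 0.2, -0.1]
grip_width: 0.522
grip_force: 15.0
time: 13.45
position: [0.4376, -0.1097, 0.1503]
tool_rot: [-2.195, -2.246, -0.002]
ft_force: [0.3, 1.6, -0.4]
grip_width: 0.526
grip_force: 15.0
[ 0.43758508 -0.10967537  0.15030219] [[-0.023, 1.0, 0.0], [1.0, 0.023, 0.002], [0.002, 0.0, -1.0]] 45.78600097475692
[ 3.5  1.8 69.3]
[ 0.43522221 -0.09945515  0.06815781]
```

```bash

python3 -m crank '[{"tx":0,"ty":0,"tz":20,"turn":0},{"tx":0,"ty":0,"tz":40,"turn":0},{"tx":0,"ty":0,"tz":45,"turn":0},{"tx":0,"ty":0,"tz":45,"turn":0}]'
python3 - <<'E'
from h import *
s=ctrl.get_state();print(s["position"])
print(rel(.4393,-.106,.080))
im,d,c=shot("wrist"); save("pics/w2.png",im[200:420]); 
E
```

```text
time: 14.0
position: [0.4398, -0.1057, 0.1052]
tool_rot: [2.187, 2.256, -0.001]
ft_force: [0.8, -1.0, 0.0]
grip_width: 0.525
grip_force: 15.0
[ 0.43983534 -0.10567974  0.10517763]
[-0.3 -0.5 25.2]
```

View pics/w2.png

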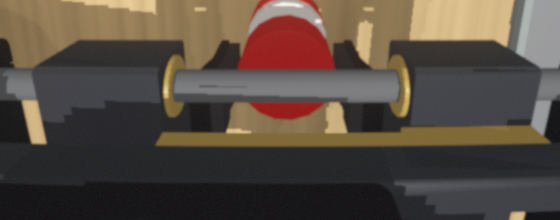

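The red lid is held level above the red pot's neck (at about (287,70) in the crop). Lowering it.

```bash

python3 -m crank '[{"tx":0,"ty":0,"tz":10,"turn":0},{"tx":0,"ty":0,"tz":20,"turn":0},{"tx":0,"ty":0,"tz":25,"turn":0},{"tx":0,"ty":0,"tz":26,"turn":0},{"tx":0,"ty":0,"tz":27,"turn":0}]'
python3 -m crank '[{"tx":0,"ty":0,"tz":0,"turn":0},{"tx":0,"ty":0,"tz":0,"turn":0},{"tx":0,"ty":0,"tz":0,"turn":0}]' 65
python3 -m crank '[{"tx":0,"ty":0,"tz":-20,"turn":0},{"tx":0,"ty":0,"tz":-50,"turn":0},{"tx":0,"ty":0,"tz":-80,"turn":0},{"tx":0,"ty":0,"tz":-80,"turn":0}]'
python3 - <<'E'
from look import *
im,d,c=shot("wrist"); save("pics/w3.png",im[100:420]); P=cloud(im,d,c); print(circ(P,.439,-.106,.06,.1,.03))
im,d,c=shot("top");P=cloud(im,d,c); print(circ(P,.439,-.106,.06,.1,.03)); look(P)
E
```

```text
time: 14.68
position: [0.4393, -0.1063, 0.0794]
tool_rot: [-2.186, -2.252, 0.001]
ft_force: [-8.8, 0.9, 23.0]
grip_width: 0.523
grip_force: 15.0
time: 15.05
position: [0.4394, -0.1062, 0.0778]
tool_rot: [-2.188, -2.254, 0.001]
ft_force: [-1.1, -0.3, 1.1]
grip_width: 0.724
grip_force: 0.0
time: 15.55
position: [0.4412, -0.1063, 0.1599]
tool_rot: [2.186, 2.253, 0.006]
ft_force: [-0.1, 0.1, -0.1]
grip_width: 0.746
grip_force: 0.0
[0.4398, -0.1091, 0.0762, 23.1, 3578, [0.4398, -0.1073]]
[0.4388, -0.1063, 0.0767, 22.7, 331, [0.4382, -0.1022]]
pot red [0.4379, -0.1029, 0.0654, 22.4, 26, [0.4332, -0.0918]] pot blue [0.5443, 0.4073, 0.0664, 16.8, 157, [0.5437, 0.4064]] pot black [0.4411, 0.3606, 0.0671, 16.9, 185, [0.4404, 0.3597]] 
lid red None lid blue [0.4465, 0.1085, 0.0274, 22.6, 319, [0.4463, 0.1087]] lid black [0.536, -0.0591, 0.0268, 23.2, 317, [0.5354, -0.0589]]
```

The lid is seated, with its top at 76 mm. Next, the red pot goes into the tray.

```bash

python3 -m crank '[{"tx":0,"ty":0,"tz":50,"turn":0},{"tx":0,"ty":0,"tz":95,"turn":0},{"tx":0,"ty":0,"tz":118,"turn":0},{"tx":0,"ty":0,"tz":124,"turn":0},{"tx":0,"ty":0,"tz":124,"turn":0}]' 70 30
python3 -m crank '[{"tx":0,"ty":0,"tz":0,"turn":0},{"tx":0,"ty":0,"tz":0,"turn":0},{"tx":0,"ty":0,"tz":0,"turn":0},{"tx":0,"ty":0,"tz":0,"turn":0},{"tx":0,"ty":0,"tz":0,"turn":0}]' 30 30
python3 -m crank '[{"tx":0,"ty":0,"tz":-10,"turn":0},{"tx":0,"ty":0,"tz":-35,"turn":0},{"tx":0,"ty":0,"tz":-60,"turn":0},{"tx":0,"ty":0,"tz":-70,"turn":0}]'
python3 -m crank '[{"tx":-6,"ty":40,"tz":0,"turn":0},{"tx":-14,"ty":95,"tz":0,"turn":0},{"tx":-22,"ty":150,"tz":0,"turn":0},{"tx":-29,"ty":195,"tz":0,"turn":0},{"tx":-32,"ty":214.5,"tz":0,"turn":0}]'
python3 -m crank '[{"tx":0,"ty":0,"tz":0,"turn":0},{"tx":0,"ty":0,"tz":25,"turn":0},{"tx":0,"ty":0,"tz":45,"turn":0},{"tx":0,"ty":0,"tz":55,"turn":0},{"tx":0,"ty":0,"tz":55,"turn":0}]'
python3 - <<'E'
from h import *
s=ctrl.get_state();print(s["position"])
print(rel(.6547,-.132,.038))
E
```

```text
time: 16.27
position: [0.4391, -0.1065, 0.0337]
tool_rot: [-2.188, -2.254, 0.002]
ft_force: [-0.2, -0.6, 1.3]
grip_width: 0.805
grip_force: 0.0
time: 16.9
position: [0.44, -0.1061, 0.0346]
tool_rot: [2.187, 2.255, 0.002]
ft_force: [-1.0, 0.4, 6.0]
grip_width: 0.543
grip_force: 30.0
time: 17.4
position: [0.4401, -0.1063, 0.1053]
tool_rot: [2.187, 2.254, 0.003]
ft_force: [-0.4, 1.5, -2.4]
grip_width: 0.546
grip_force: 30.0
time: 18.02
position: [0.6565, -0.1315, 0.1022]
tool_rot: [-2.186, -2.256, 0.003]
ft_force: [-0.4, -0.0, -1.2]
grip_width: 0.545
grip_force: 30.0
time: 18.65
position: [0.6541, -0.1314, 0.0483]
tool_rot: [-2.187, -2.254, 0.001]
ft_force: [0.0, -0.0, -1.4]
grip_width: 0.543
grip_force: 30.0
[ 0.65406984 -0.13141548  0.04827032]
[-0.6  0.6 10.3]
```

```bash

python3 -m crank '[{"tx":0,"ty":0.5,"tz":6,"turn":0},{"tx":0,"ty":0.5,"tz":10,"turn":0},{"tx":0,"ty":0.5,"tz":11,"turn":0},{"tx":0,"ty":0.5,"tz":11,"turn":0}]'
python3 -m crank '[{"tx":0,"ty":0,"tz":0,"turn":0},{"tx":0,"ty":0,"tz":0,"turn":0},{"tx":0,"ty":0,"tz":0,"turn":0}]' 64
python3 -m crank '[{"tx":0,"ty":0,"tz":-30,"turn":0},{"tx":0,"ty":0,"tz":-80,"turn":0},{"tx":0,"ty":0,"tz":-130,"turn":0},{"tx":0,"ty":0,"tz":-180,"turn":0},{"tx":0,"ty":0,"tz":-180,"turn":0}]' 70
python3 -m crank '[{"tx":0,"ty":-50,"tz":0,"turn":0},{"tx":0,"ty":-100,"tz":0,"turn":0},{"tx":0,"ty":-100,"tz":0,"turn":0}]'
python3 - <<'E'
from look import *
im,d,c=shot("top");save("pics/t4.png",im);P=cloud(im,d,c); print(circ(P,.6547,-.132,.07,.09,.03)); look(P)
s=ctrl.get_state();print(s["position"]); print(rel(.4465,.1087,.03))
E
```

```text
time: 19.15
position: [0.6556, -0.1317, 0.0387]
tool_rot: [2.188, 2.254, 0.001]
ft_force: [-2.2, 0.4, 2.8]
grip_width: 0.543
grip_force: 30.0
time: 19.52
position: [0.6555, -0.1318, 0.038]
tool_rot: [2.188, 2.254, 0.0]
ft_force: [0.1, 0.1, -0.5]
grip_width: 0.718
grip_force: 0.0
time: 20.15
position: [0.6577, -0.1331, 0.2231]
tool_rot: [2.183, 2.249, 0.008]
ft_force: [0.2, 0.8, 0.0]
grip_width: 0.806
grip_force: 0.0
time: 20.52
position: [0.5513, -0.1352, 0.2165]
tool_rot: [-2.187, -2.248, -0.001]
ft_force: [0.6, -0.0, 0.7]
grip_width: 0.805
grip_force: 0.0
[0.6548, -0.1306, 0.0805, 24.1, 356, [0.6531, -0.1298]]
pot red None pot blue [0.5445, 0.4068, 0.0667, 16.9, 161, [0.5437, 0.4062]] pot black [0.4416, 0.3606, 0.0666, 17.2, 181, [0.4406, 0.3598]] 
lid red None lid blue [0.4467, 0.1087, 0.027, 22.7, 319, [0.4465, 0.1088]] lid black [0.5357, -0.0595, 0.0269, 23.2, 316, [0.5355, -0.0589]] 
[ 0.55392625 -0.1343769   0.21726656]
[ 245.6 -100.1  188. ]
```

```bash

python3 -m crank '[{"tx":55,"ty":-23,"tz":0,"turn":0},{"tx":110,"ty":-46,"tz":0,"turn":0},{"tx":165,"ty":-69,"tz":0,"turn":0},{"tx":220,"ty":-92,"tz":40,"turn":0},{"tx":246,"ty":-102,"tz":90,"turn":0}]'
python3 -m crank '[{"tx":0,"ty":0,"tz":20,"turn":0},{"tx":0,"ty":0,"tz":40,"turn":0},{"tx":0,"ty":0,"tz":40,"turn":0},{"tx":0,"ty":0,"tz":40,"turn":0}]'
python3 - <<'E'
from look import *
s=ctrl.get_state();print(s["position"]); print(rel(.4465,.1087,.03))
im,d,c=shot("top");look(cloud(im,d,c))
E
```

```text
time: 21.2
position: [0.4479, 0.1108, 0.1313]
tool_rot: [2.183, 2.258, 0.009]
ft_force: [0.9, 0.5, -0.2]
grip_width: 0.806
grip_force: 0.0
time: 21.7
position: [0.4478, 0.1067, 0.0913]
tool_rot: [2.187, 2.254, 0.001]
ft_force: [0.1, 0.1, 0.4]
grip_width: 0.809
grip_force: 0.0
[0.44777549 0.10667941 0.0913317 ]
[ 2.1 -1.3 61.3]
pot red None pot blue [0.5453, 0.4067, 0.0666, 16.7, 156, [0.5439, 0.4065]] pot black [0.4405, 0.3608, 0.0667, 17.1, 183, [0.4405, 0.36]] 
lid red None lid blue None lid black [0.5364, -0.0598, 0.0268, 23.1, 290, [0.5362, -0.0606]]
```

```bash

python3 -m crank '[{"tx":2,"ty":-1.3,"tz":40,"turn":0},{"tx":2,"ty":-1.3,"tz":57,"turn":0},{"tx":2,"ty":-1.3,"tz":61,"turn":0},{"tx":2,"ty":-1.3,"tz":61,"turn":0}]' 70 15
python3 -m crank '[{"tx":0,"ty":0,"tz":0,"turn":0},{"tx":0,"ty":0,"tz":0,"turn":0},{"tx":0,"ty":0,"tz":0,"turn":0},{"tx":0,"ty":0,"tz":0,"turn":0},{"tx":0,"ty":0,"tz":0,"turn":0}]' 30 15
python3 -m crank '[{"tx":0,"ty":0,"tz":-10,"turn":0},{"tx":0,"ty":0,"tz":-50,"turn":0},{"tx":0,"ty":0,"tz":-100,"turn":0},{"tx":0,"ty":0,"tz":-120,"turn":0}]'
python3 -m crank '[{"tx":40,"ty":14,"tz":0,"turn":0},{"tx":95,"ty":34,"tz":0,"turn":0},{"tx":150,"ty":54,"tz":0,"turn":0},{"tx":205,"ty":74,"tz":0,"turn":0},{"tx":255,"ty":91,"tz":0,"turn":0}]'
python3 -m crank '[{"tx":40,"ty":15,"tz":0,"turn":0},{"tx":40,"ty":15,"tz":20,"turn":0},{"tx":40,"ty":15,"tz":40,"turn":0},{"tx":40,"ty":15,"tz":45,"turn":0},{"tx":40,"ty":15,"tz":45,"turn":0}]'
python3 - <<'E'
from look import *
s=ctrl.get_state();print(s["position"],R.from_rotvec(s["tool_rot"]).as_matrix().round(3).tolist()); print(rel(.5442,.4067,.08))
im,d,c=shot("wrist"); save("pics/w4.png",im[150:420]); 
E
```

```text
time: 22.25
position: [0.4462, 0.1087, 0.0305]
tool_rot: [2.188, 2.254, 0.002]
ft_force: [-0.4, 0.2, 0.7]
grip_width: 0.806
grip_force: 0.0
time: 22.88
position: [0.4456, 0.1087, 0.03]
tool_rot: [-2.188, -2.255, -0.001]
ft_force: [-0.7, 0.5, 3.7]
grip_width: 0.52
grip_force: 15.0
time: 23.38
position: [0.4469, 0.1086, 0.1528]
tool_rot: [2.188, 2.253, 0.007]
ft_force: [-1.0, -0.1, -0.4]
grip_width: 0.518
grip_force: 15.0
time: 24.0
position: [0.5289, 0.3683, 0.1499]
tool_rot: [2.187, 2.255, -0.0]
ft_force: [-0.3, -0.0, 1.9]
grip_width: 0.52
grip_force: 15.0
time: 24.62
position: [0.5424, 0.4053, 0.1046]
tool_rot: [-2.189, -2.253, 0.001]
ft_force: [0.4, 0.1, 0.7]
grip_width: 0.521
grip_force: 15.0
[0.54240529 0.40525769 0.10455989] [[-0.029, 1.0, -0.001], [1.0, 0.029, -0.0], [-0.0, -0.001, -1.0]]
[ 1.4  1.9 24.6]
```

View pics/w4.png

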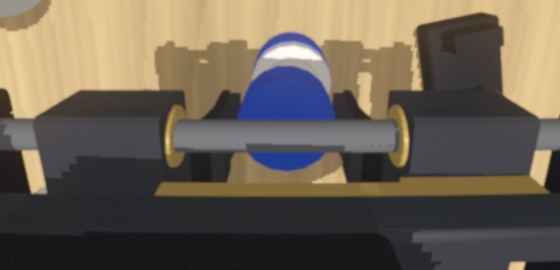

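The blue lid is held above the blue pot (at (290,60) in the crop), with the tape dispenser clear at right. Correcting by (1.4, 1.9) mm and seating it.

```bash

python3 -m crank '[{"tx":1.3,"ty":1.8,"tz":8,"turn":0},{"tx":1.3,"ty":1.8,"tz":18,"turn":0},{"tx":1.3,"ty":1.8,"tz":24,"turn":0},{"tx":1.3,"ty":1.8,"tz":26,"turn":0},{"tx":1.3,"ty":1.8,"tz":26.5,"turn":0}]'
python3 -m crank '[{"tx":0,"ty":0,"tz":0,"turn":0},{"tx":0,"ty":0,"tz":0,"turn":0},{"tx":0,"ty":0,"tz":0,"turn":0}]' 65
python3 -m crank '[{"tx":0,"ty":0,"tz":-20,"turn":0},{"tx":0,"ty":0,"tz":-50,"turn":0},{"tx":0,"ty":0,"tz":-80,"turn":0},{"tx":0,"ty":0,"tz":-80,"turn":0}]' 70
python3 - <<'E'
from look import *
s=ctrl.get_state();print(s["position"])
im,d,c=shot("wrist"); P=cloud(im,d,c); print(circ(P,.544,.4065,.06,.1,.03)); print(rel(.5442,.4067,.034))
im,d,c=shot("top");P=cloud(im,d,c); print(circ(P,.544,.4065,.06,.1,.03)); look(P)
E
```

```text
time: 25.3
position: [0.544, 0.4079, 0.0797]
tool_rot: [-2.187, -2.254, 0.001]
ft_force: [-3.8, -3.3, 11.6]
grip_width: 0.518
grip_force: 15.0
time: 25.68
position: [0.5441, 0.4078, 0.0778]
tool_rot: [2.188, 2.255, -0.001]
ft_force: [0.5, 0.4, 0.1]
grip_width: 0.722
grip_force: 0.0
time: 26.18
position: [0.5463, 0.4088, 0.1627]
tool_rot: [2.188, 2.254, 0.011]
ft_force: [-0.4, -0.4, 0.3]
grip_width: 0.805
grip_force: 0.0
[0.54634175 0.40883244 0.16272187]
[0.5446, 0.4051, 0.0762, 23.1, 3503, [0.5444, 0.4068]]
[ -1.9  -1.4 126.6]
[0.5436, 0.4045, 0.0768, 22.5, 289, [0.5428, 0.4007]]
pot red None pot blue [0.538, 0.3957, 0.0655, 18.5, 23, [0.5333, 0.3903]] pot black [0.4408, 0.3608, 0.0668, 17.3, 187, [0.4404, 0.3595]] 
lid red None lid blue None lid black [0.5355, -0.0598, 0.0268, 23.5, 312, [0.5356, -0.0591]]
```

```bash

python3 -m crank '[{"tx":0,"ty":0,"tz":50,"turn":0},{"tx":0,"ty":0,"tz":95,"turn":0},{"tx":0,"ty":0,"tz":118,"turn":0},{"tx":0,"ty":0,"tz":124,"turn":0},{"tx":0,"ty":0,"tz":124,"turn":0}]' 70 30
python3 -m crank '[{"tx":0,"ty":0,"tz":0,"turn":0},{"tx":0,"ty":0,"tz":0,"turn":0},{"tx":0,"ty":0,"tz":0,"turn":0},{"tx":0,"ty":0,"tz":0,"turn":0},{"tx":0,"ty":0,"tz":0,"turn":0}]' 30 30
python3 -m crank '[{"tx":0,"ty":0,"tz":-15,"turn":0},{"tx":0,"ty":0,"tz":-60,"turn":0},{"tx":0,"ty":0,"tz":-110,"turn":0},{"tx":0,"ty":0,"tz":-150,"turn":0},{"tx":0,"ty":0,"tz":-155,"turn":0}]'
python3 -m crank '[{"tx":-40,"ty":10,"tz":0,"turn":0},{"tx":-90,"ty":23,"tz":0,"turn":0},{"tx":-145,"ty":37,"tz":0,"turn":0},{"tx":-200,"ty":52,"tz":0,"turn":0},{"tx":-255,"ty":66,"tz":0,"turn":0}]'
python3 -m crank '[{"tx":-55,"ty":15,"tz":0,"turn":0},{"tx":-95,"ty":25,"tz":0,"turn":0},{"tx":-108,"ty":28.8,"tz":0,"turn":0},{"tx":-108,"ty":28.8,"tz":0,"turn":0}]'
python3 -m crank '[{"tx":0,"ty":0,"tz":40,"turn":0},{"tx":0,"ty":0,"tz":90,"turn":0},{"tx":0,"ty":0,"tz":125,"turn":0},{"tx":0,"ty":0,"tz":140,"turn":0},{"tx":0,"ty":0,"tz":140,"turn":0}]'
python3 - <<'E'
from h import *
s=ctrl.get_state();print(s["position"])
print(rel(.6493,.048,.038))
E
```

```text
time: 26.9
position: [0.5449, 0.4081, 0.0351]
tool_rot: [2.188, 2.254, 0.002]
ft_force: [0.4, -0.1, 0.2]
grip_width: 0.804
grip_force: 0.0
time: 27.52
position: [0.5447, 0.4082, 0.0351]
tool_rot: [-2.188, -2.255, -0.002]
ft_force: [-0.9, 0.3, 4.6]
grip_width: 0.544
grip_force: 30.0
time: 28.15
position: [0.5458, 0.4085, 0.1932]
tool_rot: [2.188, 2.254, 0.01]
ft_force: [0.4, 0.2, -1.2]
grip_width: 0.548
grip_force: 30.0
time: 28.78
position: [0.6171, 0.1531, 0.1876]
tool_rot: [-2.187, -2.254, 0.003]
ft_force: [-0.3, -0.3, -1.6]
grip_width: 0.543
grip_force: 30.0
time: 29.28
position: [0.6493, 0.0475, 0.1881]
tool_rot: [-2.189, -2.252, 0.002]
ft_force: [-0.5, 0.3, -1.4]
grip_width: 0.542
grip_force: 30.0
time: 29.9
position: [0.6493, 0.0496, 0.0485]
tool_rot: [-2.184, -2.256, 0.002]
ft_force: [-0.7, -0.4, 0.1]
grip_width: 0.546
grip_force: 30.0
[0.64929058 0.0496435  0.04845826]
[-1.6 -0.  10.5]
```

```bash

python3 -m crank '[{"tx":0,"ty":0,"tz":6,"turn":0},{"tx":0,"ty":0,"tz":10,"turn":0},{"tx":0,"ty":0,"tz":10.5,"turn":0},{"tx":0,"ty":0,"tz":10.5,"turn":0}]'
python3 -m crank '[{"tx":0,"ty":0,"tz":0,"turn":0},{"tx":0,"ty":0,"tz":0,"turn":0},{"tx":0,"ty":0,"tz":0,"turn":0}]' 64
python3 -m crank '[{"tx":0,"ty":0,"tz":-30,"turn":0},{"tx":0,"ty":0,"tz":-80,"turn":0},{"tx":0,"ty":0,"tz":-130,"turn":0},{"tx":0,"ty":0,"tz":-180,"turn":0}]' 70
python3 -m crank '[{"tx":-35,"ty":-40,"tz":0,"turn":0},{"tx":-70,"ty":-80,"tz":0,"turn":0},{"tx":-105,"ty":-117,"tz":0,"turn":0},{"tx":-105,"ty":-117,"tz":50,"turn":0},{"tx":-105,"ty":-117,"tz":50,"turn":0}]'
python3 - <<'E'
from look import *
im,d,c=shot("top");save("pics/t5.png",im);P=cloud(im,d,c)
for x,y in((.6547,-.132),(.6493,.048)): print(circ(P,x,y,.07,.09,.03)); 
look(P)
im,d,c=shot("wrist");Q=cloud(im,d,c);look(Q)
s=ctrl.get_state();print(s["position"]); print(rel(.5355,-.0593,.03))
E
```

```text
time: 30.4
position: [0.6502, 0.0478, 0.0391]
tool_rot: [2.188, 2.254, 0.001]
ft_force: [0.4, 0.5, -0.9]
grip_width: 0.55
grip_force: 30.0
time: 30.78
position: [0.6501, 0.0479, 0.039]
tool_rot: [2.188, 2.254, 0.001]
ft_force: [-0.9, 0.5, -0.3]
grip_width: 0.716
grip_force: 0.0
time: 31.28
position: [0.6498, 0.0478, 0.2205]
tool_rot: [2.188, 2.254, 0.001]
ft_force: [0.5, 1.0, 0.4]
grip_width: 0.8
grip_force: 0.0
time: 31.9
position: [0.5335, -0.0604, 0.1666]
tool_rot: [-2.186, -2.25, 0.005]
ft_force: [1.0, -0.0, -0.5]
grip_width: 0.807
grip_force: 0.0
None
[0.6496, 0.0505, 0.0805, 23.4, 344, [0.6482, 0.0513]]
pot red None pot blue None pot black [0.441, 0.3605, 0.0668, 16.9, 185, [0.4404, 0.3597]] 
lid red None lid blue None lid black [0.5357, -0.0594, 0.0271, 23.5, 300, [0.5358, -0.0576]] 
pot red None pot blue None pot black None 
lid red None lid blue None lid black [0.5358, -0.0612, 0.0263, 22.9, 2263, [0.536, -0.0606]] 
[ 0.53659282 -0.0602391   0.16942226]
[  1.   -1.1 139.4]
```

```bash

python3 -m crank '[{"tx":0,"ty":0,"tz":40,"turn":0},{"tx":0,"ty":0,"tz":80,"turn":0},{"tx":0,"ty":0,"tz":90,"turn":0},{"tx":0,"ty":0,"tz":90,"turn":0}]'
python3 - <<'E'
from look import *
print(ctrl.get_state()["position"],rel(.5356,-.0598,.03))
E
```

```text
time: 32.5
position: [0.5371, -0.0606, 0.0796]
tool_rot: [2.186, 2.254, -0.0]
ft_force: [1.1, -0.3, 0.3]
grip_width: 0.807
grip_force: 0.0
[ 0.53713506 -0.06057836  0.07962942] [ 0.9 -1.5 49.6]
```

```bash

python3 -m crank '[{"tx":0.9,"ty":-1.5,"tz":30,"turn":0},{"tx":0.9,"ty":-1.5,"tz":46,"turn":0},{"tx":0.9,"ty":-1.5,"tz":49.5,"turn":0},{"tx":0.9,"ty":-1.5,"tz":49.5,"turn":0}]' 70 15
python3 -m crank '[{"tx":0,"ty":0,"tz":0,"turn":0},{"tx":0,"ty":0,"tz":0,"turn":0},{"tx":0,"ty":0,"tz":0,"turn":0},{"tx":0,"ty":0,"tz":0,"turn":0},{"tx":0,"ty":0,"tz":0,"turn":0}]' 30 15
python3 -m crank '[{"tx":0,"ty":0,"tz":-10,"turn":0},{"tx":0,"ty":0,"tz":-50,"turn":0},{"tx":0,"ty":0,"tz":-100,"turn":0},{"tx":0,"ty":0,"tz":-120,"turn":0}]'
python3 - <<'E'
from look import *
P=np.load("top0.npz")["P"]
for a,b in((.085,.1),(.1,.2)):
    m=(P[...,2]>a)&(P[...,2]<b)&(P[...,0]>.25)&(P[...,0]<.5)&(P[...,1]>.38)&(P[...,1]<.58)
    q=P[m]; print(len(q),q.min(0),q.max(0),np.median(q,0))
E
```

```text
time: 33.0
position: [0.5353, -0.0599, 0.03]
tool_rot: [2.187, 2.254, 0.001]
ft_force: [0.3, -0.1, -0.2]
grip_width: 0.807
grip_force: 0.0
time: 33.62
position: [0.5348, -0.0597, 0.0295]
tool_rot: [2.188, 2.255, 0.001]
ft_force: [-0.9, 0.3, 2.7]
grip_width: 0.524
grip_force: 15.0
time: 34.12
position: [0.536, -0.0603, 0.1525]
tool_rot: [2.187, 2.252, 0.006]
ft_force: [0.3, 0.7, 0.3]
grip_width: 0.52
grip_force: 15.0
812 [0.30665855 0.43820746 0.08540554] [0.37520378 0.50974421 0.09992541] [0.33920576 0.46878944 0.09594869]
202 [0.31128916 0.45398232 0.10001338] [0.36848889 0.50352614 0.16997666] [0.342604   0.46298264 0.15169244]
```

```bash

python3 -m crank '[{"tx":40,"ty":-8,"tz":0,"turn":0},{"tx":95,"ty":-19,"tz":0,"turn":0},{"tx":150,"ty":-30,"tz":0,"turn":0},{"tx":205,"ty":-40,"tz":0,"turn":0},{"tx":260,"ty":-51,"tz":0,"turn":0}]'
python3 -m crank '[{"tx":55,"ty":-11,"tz":0,"turn":0},{"tx":105,"ty":-20,"tz":0,"turn":0},{"tx":145,"ty":-28,"tz":0,"turn":0},{"tx":162.8,"ty":-31.9,"tz":0,"turn":0},{"tx":162.8,"ty":-31.9,"tz":0,"turn":0}]'
python3 -m crank '[{"tx":0,"ty":0,"tz":20,"turn":0},{"tx":0,"ty":0,"tz":40,"turn":0},{"tx":0,"ty":0,"tz":45,"turn":0},{"tx":0,"ty":0,"tz":45,"turn":0}]'
python3 - <<'E'
from look import *
s=ctrl.get_state();print(s["position"],R.from_rotvec(s["tool_rot"]).as_matrix().round(3).tolist()); print(rel(.4407,.3604,.08))
im,d,c=shot("wrist"); save("pics/w5.png",im[150:420]);
im,d,c=shot("top"); save("pics/t6.png",im);P=cloud(im,d,c)
for x,y in((.6547,-.132),(.6493,.048)): print(circ(P,x,y,.07,.09,.03)); 
E
```

```text
time: 34.75
position: [0.4754, 0.2002, 0.1499]
tool_rot: [-2.188, -2.254, -0.002]
ft_force: [0.8, -0.7, -0.7]
grip_width: 0.517
grip_force: 15.0
time: 35.38
position: [0.4389, 0.3605, 0.1492]
tool_rot: [2.186, 2.256, -0.001]
ft_force: [-0.1, -0.7, -0.6]
grip_width: 0.52
grip_force: 15.0
time: 35.88
position: [0.4398, 0.359, 0.1045]
tool_rot: [2.19, 2.252, -0.0]
ft_force: [0.2, -0.6, -0.3]
grip_width: 0.52
grip_force: 15.0
[0.43976661 0.35895909 0.10451672] [[-0.028, 1.0, 0.0], [1.0, 0.028, -0.0], [-0.0, 0.0, -1.0]]
[ 1.4  1.  24.5]
[0.6542, -0.1318, 0.0804, 24.5, 357, [0.6531, -0.1297]]
[0.6497, 0.0501, 0.0805, 23.7, 344, [0.6482, 0.0512]]
```

View pics/w5.png

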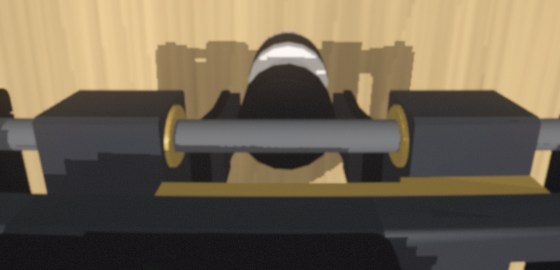

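The black lid is above the black pot (at (288,60) in the crop), and both capped pots are standing in the tray. Seating it.

```bash

python3 -m crank '[{"tx":1.2,"ty":1,"tz":8,"turn":0},{"tx":1.2,"ty":1,"tz":18,"turn":0},{"tx":1.2,"ty":1,"tz":24,"turn":0},{"tx":1.2,"ty":1,"tz":26,"turn":0},{"tx":1.2,"ty":1,"tz":26.5,"turn":0}]'
python3 -m crank '[{"tx":0,"ty":0,"tz":0,"turn":0},{"tx":0,"ty":0,"tz":0,"turn":0},{"tx":0,"ty":0,"tz":0,"turn":0}]' 65
python3 -m crank '[{"tx":0,"ty":0,"tz":-20,"turn":0},{"tx":0,"ty":0,"tz":-50,"turn":0},{"tx":0,"ty":0,"tz":-80,"turn":0},{"tx":0,"ty":0,"tz":-80,"turn":0}]' 70
python3 - <<'E'
from look import *
s=ctrl.get_state();print(s["position"])
im,d,c=shot("wrist"); P=cloud(im,d,c); print(circ(P,.441,.360,.06,.1,.03)); print(rel(.4407,.3604,.034))
im,d,c=shot("top");P=cloud(im,d,c); print(circ(P,.441,.360,.06,.1,.03))
E
```

```text
time: 36.6
position: [0.4397, 0.3616, 0.079]
tool_rot: [-2.187, -2.254, 0.002]
ft_force: [-4.7, -2.5, 15.4]
grip_width: 0.523
grip_force: 15.0
time: 36.98
position: [0.4398, 0.3615, 0.0773]
tool_rot: [2.188, 2.255, -0.001]
ft_force: [-0.5, 0.2, 0.6]
grip_width: 0.721
grip_force: 0.0
time: 37.48
position: [0.4419, 0.3629, 0.1616]
tool_rot: [-2.188, -2.254, -0.011]
ft_force: [0.4, -0.2, 0.5]
grip_width: 0.803
grip_force: 0.0
[0.44185936 0.36291534 0.16164986]
[0.4404, 0.3599, 0.0762, 23.2, 3534, [0.4401, 0.3617]]
[ -2.2  -0.5 125.8]
[0.4397, 0.3607, 0.077, 23.2, 284, [0.4394, 0.3553]]
```

```bash

python3 -m crank '[{"tx":0,"ty":0,"tz":50,"turn":0},{"tx":0,"ty":0,"tz":95,"turn":0},{"tx":0,"ty":0,"tz":117,"turn":0},{"tx":0,"ty":0,"tz":123.5,"turn":0},{"tx":0,"ty":0,"tz":123.5,"turn":0}]' 70 30
python3 -m crank '[{"tx":0,"ty":0,"tz":0,"turn":0},{"tx":0,"ty":0,"tz":0,"turn":0},{"tx":0,"ty":0,"tz":0,"turn":0},{"tx":0,"ty":0,"tz":0,"turn":0},{"tx":0,"ty":0,"tz":0,"turn":0}]' 30 30
python3 -m crank '[{"tx":0,"ty":0,"tz":-15,"turn":0},{"tx":0,"ty":0,"tz":-60,"turn":0},{"tx":0,"ty":0,"tz":-110,"turn":0},{"tx":0,"ty":0,"tz":-150,"turn":0},{"tx":0,"ty":0,"tz":-155,"turn":0}]'
python3 -m crank '[{"tx":-35,"ty":17,"tz":0,"turn":0},{"tx":-85,"ty":42,"tz":0,"turn":0},{"tx":-135,"ty":66,"tz":0,"turn":0},{"tx":-185,"ty":91,"tz":0,"turn":0},{"tx":-235,"ty":115,"tz":0,"turn":0}]'
python3 -m crank '[{"tx":-50,"ty":25,"tz":0,"turn":0},{"tx":-100,"ty":49,"tz":0,"turn":0},{"tx":-145,"ty":71,"tz":0,"turn":0},{"tx":-174.4,"ty":85.7,"tz":0,"turn":0},{"tx":-174.4,"ty":85.7,"tz":0,"turn":0}]'
python3 -m crank '[{"tx":0,"ty":0,"tz":40,"turn":0},{"tx":0,"ty":0,"tz":90,"turn":0},{"tx":0,"ty":0,"tz":125,"turn":0},{"tx":0,"ty":0,"tz":140,"turn":0},{"tx":0,"ty":0,"tz":140,"turn":0}]'
python3 - <<'E'
from h import *
s=ctrl.get_state();print(s["position"])
print(rel(.652,-.042,.038))
E
```

```text
time: 38.2
position: [0.4399, 0.3614, 0.0341]
tool_rot: [2.188, 2.254, -0.001]
ft_force: [-0.1, 1.5, 0.2]
grip_width: 0.801
grip_force: 0.0
time: 38.83
position: [0.4403, 0.362, 0.0349]
tool_rot: [-2.187, -2.255, -0.002]
ft_force: [-0.8, -0.9, 5.4]
grip_width: 0.542
grip_force: 30.0
time: 39.45
position: [0.4415, 0.3625, 0.1928]
tool_rot: [-2.188, -2.254, -0.01]
ft_force: [0.4, 0.2, -2.5]
grip_width: 0.545
grip_force: 30.0
time: 40.08
position: [0.5616, 0.1284, 0.188]
tool_rot: [-2.187, -2.254, 0.003]
ft_force: [0.5, 0.1, -1.7]
grip_width: 0.547
grip_force: 30.0
time: 40.7
position: [0.6522, -0.0459, 0.1877]
tool_rot: [2.194, 2.248, -0.006]
ft_force: [-0.1, 1.0, -1.2]
grip_width: 0.546
grip_force: 30.0
time: 41.32
position: [0.6521, -0.0405, 0.0483]
tool_rot: [-2.185, -2.254, 0.002]
ft_force: [0.2, -0.4, -1.1]
grip_width: 0.541
grip_force: 30.0
[ 0.65205692 -0.04052974  0.04831261]
[-1.5 -0.1 10.3]
```

```bash

python3 -m crank '[{"tx":0,"ty":0,"tz":6,"turn":0},{"tx":0,"ty":0,"tz":10,"turn":0},{"tx":0,"ty":0,"tz":10.5,"turn":0},{"tx":0,"ty":0,"tz":10.5,"turn":0}]'
python3 -m crank '[{"tx":0,"ty":0,"tz":0,"turn":0},{"tx":0,"ty":0,"tz":0,"turn":0},{"tx":0,"ty":0,"tz":0,"turn":0}]' 64
python3 -m crank '[{"tx":0,"ty":0,"tz":-30,"turn":0},{"tx":0,"ty":0,"tz":-80,"turn":0},{"tx":0,"ty":0,"tz":-130,"turn":0},{"tx":0,"ty":0,"tz":-180,"turn":0}]' 60
python3 -m crank '[{"tx":-45,"ty":-30,"tz":0,"turn":0},{"tx":-90,"ty":-60,"tz":0,"turn":0},{"tx":-135,"ty":-90,"tz":0,"turn":0},{"tx":-180,"ty":-120,"tz":0,"turn":0},{"tx":-225,"ty":-147,"tz":0,"turn":0}]'
python3 -m crank '[{"tx":-45,"ty":-30,"tz":0,"turn":2},{"tx":-90,"ty":-60,"tz":0,"turn":4},{"tx":-97,"ty":-64,"tz":0,"turn":6},{"tx":-97,"ty":-64,"tz":0,"turn":8},{"tx":-97,"ty":-64,"tz":0,"turn":10}]'
python3 -m crank '[{"tx":0,"ty":0,"tz":0,"turn":2},{"tx":0,"ty":0,"tz":0,"turn":4},{"tx":0,"ty":0,"tz":0,"turn":6},{"tx":0,"ty":0,"tz":0,"turn":8},{"tx":0,"ty":0,"tz":0,"turn":8}]'
python3 - <<'E'
from look import *
im,d,c=shot("top");save("pics/t7.png",im);P=cloud(im,d,c)
for x,y in((.6547,-.132),(.652,-.042),(.6493,.048)): print(circ(P,x,y,.07,.09,.03)); 
im,d,c=shot("wrist");save("pics/w7.png",im);Q=cloud(im,d,c)
s=ctrl.get_state();print(s["position"],R.from_rotvec(s["tool_rot"]).as_matrix().round(3).tolist()); print(rel(.45,-.37,.022))
for A in(P,Q):
    m=(A[...,2]>.012)&(A[...,2]<.022)&(A[...,0]>.2)&(A[...,0]<.7)&(A[...,1]<-.33)&(A[...,1]>-.41); q=A[m]
    vx,vy,cx,cy=cv2.fitLine((q[:,:2]*1000).astype(np.float32),cv2.DIST_HUBER,0,.01,.01).ravel(); print(len(q),vy/vx,cx,cy,q.min(0),q.max(0),"y at x=.45",cy+(450-cx)*vy/vx)
m=(P[...,2]>.117)&(P[...,2]<.129)&(P[...,0]>.6)&(P[...,0]<.7)&(P[...,1]<.2)&(P[...,1]>-.26);q=P[m]
for s in(1,-1):
    k=q[(q[:,1]+.04)*s>0]; print(len(k),k.min(0),k.max(0))
E
```

```text
time: 41.82
position: [0.6531, -0.0416, 0.0391]
tool_rot: [2.188, 2.254, 0.001]
ft_force: [0.8, -1.2, -1.7]
grip_width: 0.546
grip_force: 30.0
time: 42.2
position: [0.6531, -0.0416, 0.039]
tool_rot: [2.187, 2.254, 0.001]
ft_force: [-0.5, 0.8, -0.6]
grip_width: 0.718
grip_force: 0.0
time: 42.7
position: [0.6527, -0.0416, 0.2205]
tool_rot: [2.188, 2.254, 0.0]
ft_force: [1.1, 0.8, -0.2]
grip_width: 0.686
grip_force: 0.0
time: 43.32
position: [0.5116, -0.2723, 0.219]
tool_rot: [2.188, 2.254, 0.002]
ft_force: [-0.1, -0.1, 0.8]
grip_width: 0.687
grip_force: 0.0
time: 43.95
position: [0.4514, -0.3701, 0.2188]
tool_rot: [2.939, 1.109, 0.001]
ft_force: [0.1, 0.4, -0.3]
grip_width: 0.688
grip_force: 0.0
time: 44.58
position: [0.4517, -0.3698, 0.2188]
tool_rot: [-3.141, -0.05, -0.0]
ft_force: [-0.4, -0.2, -0.0]
grip_width: 0.687
grip_force: 0.0
[0.6546, -0.1311, 0.0804, 24.2, 357, [0.6532, -0.1297]]
[0.6507, -0.0431, 0.0806, 23.6, 346, [0.6497, -0.0419]]
[0.6493, 0.0502, 0.0806, 23.5, 343, [0.6482, 0.0513]]
[ 0.45164488 -0.36975628  0.21873227] [[0.999, 0.033, 0.0], [0.033, -0.999, 0.0], [0.0, -0.0, -1.0]]
[ -1.7   0.2 196.7]
1352 0.027105235 440.5448 -367.43088 [ 0.23966782 -0.38472274  0.01200029] [ 0.66060703 -0.35396179  0.02194155] y at x=.45 -367.1746
4951 0.029862298 486.94357 -369.93912 [ 0.28586416 -0.38328728  0.01336202] [ 0.62370297 -0.3582596   0.01874262] y at x=.45 -371.04233
94 [0.61468987 0.13074276 0.1171207 ] [0.67274038 0.14680451 0.12899659]
94 [ 0.62740515 -0.23020422  0.11702083] [ 0.68798657 -0.21242595  0.1280013 ]
```

View pics/t7.png

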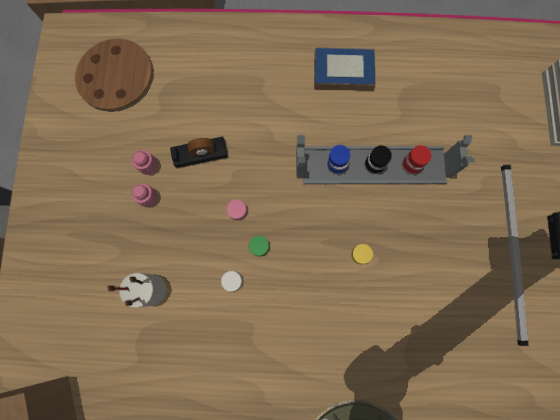

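All three pots are capped and standing in the tray at (339,158), (379,158) and (419,158). The bar is at (513,255), with its middle at about (0.450,-0.370). Picking up the bar.

```bash

python3 -m crank '[{"tx":-1.5,"ty":0,"tz":50,"turn":0},{"tx":-1.5,"ty":0,"tz":105,"turn":0},{"tx":-1.5,"ty":0,"tz":160,"turn":0},{"tx":-1.5,"ty":0,"tz":190,"turn":0},{"tx":-1.5,"ty":0,"tz":196,"turn":0}]' 60 40
python3 -m crank '[{"tx":0,"ty":0,"tz":0,"turn":0},{"tx":0,"ty":0,"tz":0,"turn":0},{"tx":0,"ty":0,"tz":0,"turn":0},{"tx":0,"ty":0,"tz":0,"turn":0},{"tx":0,"ty":0,"tz":0,"turn":0}]' 0 40
python3 -m crank '[{"tx":0,"ty":0,"tz":0,"turn":0},{"tx":0,"ty":0,"tz":-20,"turn":0},{"tx":0,"ty":0,"tz":-70,"turn":0},{"tx":0,"ty":0,"tz":-125,"turn":0},{"tx":0,"ty":0,"tz":-180,"turn":0}]'
python3 -m crank '[{"tx":0,"ty":0,"tz":-40,"turn":-1},{"tx":0,"ty":0,"tz":-60,"turn":-3},{"tx":0,"ty":0,"tz":-60,"turn":-5},{"tx":0,"ty":0,"tz":-60,"turn":-7},{"tx":0,"ty":0,"tz":-60,"turn":-9}]'
python3 -m crank '[{"tx":0,"ty":0,"tz":0,"turn":-2},{"tx":0,"ty":0,"tz":0,"turn":-4},{"tx":0,"ty":0,"tz":0,"turn":-6},{"tx":0,"ty":0,"tz":0,"turn":-8},{"tx":0,"ty":0,"tz":0,"turn":-9}]'
python3 -m crank '[{"tx":0,"ty":0,"tz":0,"turn":0},{"tx":0,"ty":0,"tz":0,"turn":0}]'
python3 - <<'E'
from h import *
s=ctrl.get_state();print(s["position"],R.from_rotvec(s["tool_rot"]).as_matrix().round(3).tolist()); print(rel(.6525,-.0415,.26))
E
```

```text
time: 45.3
position: [0.449, -0.3689, 0.0208]
tool_rot: [-3.139, -0.05, 0.005]
ft_force: [0.3, -0.4, -0.6]
grip_width: 0.687
grip_force: 0.0
time: 45.92
position: [0.4504, -0.3698, 0.023]
tool_rot: [3.141, 0.048, 0.001]
ft_force: [-0.1, 0.3, 0.7]
grip_width: 0.209
grip_force: 0.0
time: 46.55
position: [0.4496, -0.3698, 0.205]
tool_rot: [3.141, 0.046, -0.0]
ft_force: [1.1, -0.6, -1.6]
grip_width: 0.178
grip_force: 40.0
time: 47.18
position: [0.4495, -0.3701, 0.2636]
tool_rot: [2.881, 1.252, 0.001]
ft_force: [0.2, 0.4, -1.8]
grip_width: 0.18
grip_force: 40.0
time: 47.8
position: [0.4493, -0.3702, 0.2634]
tool_rot: [2.185, 2.257, 0.0]
ft_force: [0.7, -0.4, -1.6]
grip_width: 0.176
grip_force: 40.0
time: 48.05
position: [0.4499, -0.37, 0.263]
tool_rot: [2.19, 2.252, 0.0]
ft_force: [-0.1, -0.9, -1.9]
grip_width: 0.178
grip_force: 40.0
[ 0.44985595 -0.36996405  0.2630239 ] [[-0.028, 1.0, 0.0], [1.0, 0.028, 0.0], [0.0, 0.0, -1.0]]
[322.7 211.8   3.1]
```

```bash

python3 -m crank '[{"tx":35,"ty":23,"tz":0,"turn":0},{"tx":80,"ty":53,"tz":0,"turn":0},{"tx":130,"ty":86,"tz":0,"turn":0},{"tx":180,"ty":118,"tz":0,"turn":0},{"tx":225,"ty":148,"tz":0,"turn":0}]'
python3 -m crank '[{"tx":40,"ty":26,"tz":0,"turn":0},{"tx":75,"ty":49,"tz":0,"turn":0},{"tx":97.7,"ty":63.8,"tz":0,"turn":0},{"tx":97.7,"ty":63.8,"tz":40,"turn":0},{"tx":97.7,"ty":63.8,"tz":80,"turn":0}]'
python3 -m crank '[{"tx":0,"ty":0,"tz":0,"turn":0},{"tx":0,"ty":0,"tz":0,"turn":0},{"tx":0,"ty":0,"tz":0,"turn":0}]'
python3 - <<'E'
from fit import *
s=ctrl.get_state();print(s["position"],R.from_rotvec(s["tool_rot"]).as_matrix().round(3).tolist()); print(rel(.6525,-.0415,.118))
im,d,c=shot("top");save("pics/t8.png",im);P=cloud(im,d,c)
for a,b in((.06,.18),(-.28,-.14)):
    bar(P,.63,.685,.165,.182,a,b)
for a,b in((.125,.152),(-.235,-.21)):
    m=(P[...,2]>.112)&(P[...,2]<.129)&(P[...,0]>.6)&(P[...,0]<.7)&(P[...,1]<b)&(P[...,1]>a);k=P[m];print(len(k),k.min(0),k.max(0))
E
```

```text
time: 48.68
position: [0.5923, -0.1382, 0.2629]
tool_rot: [2.188, 2.254, 0.001]
ft_force: [1.1, -1.0, -1.7]
grip_width: 0.183
grip_force: 40.0
time: 49.3
position: [0.6525, -0.0415, 0.1822]
tool_rot: [2.188, 2.253, -0.0]
ft_force: [-0.1, -0.0, -2.9]
grip_width: 0.18
grip_force: 40.0
time: 49.68
position: [0.6534, -0.0415, 0.1851]
tool_rot: [2.187, 2.252, 0.004]
ft_force: [-0.5, 0.6, -1.2]
grip_width: 0.179
grip_force: 40.0
[ 0.65342489 -0.04145415  0.18514375] [[-0.029, 1.0, 0.004], [1.0, 0.029, 0.0], [-0.0, 0.004, -1.0]]
[-0.  -1.2 67.1]
n 543 dir -0.023823788 c 645.13416 114.76335 ends [(np.float64(646.4415769455451), np.float64(59.884520129184835)), (np.float64(643.8370886684035), np.float64(169.2075303428386))] len 109.3540294140969 w [-6.27057438  9.58972612] z 0.1785802477941797Traceback (most recent call last):
  File "<stdin>", line 5, in <module>
  File "fit.py", line 4, in bar
    q=P[m]; vx,vy,cx,cy=cv2.fitLine((q[:,:2]*1000).astype(np.float32),cv2.DIST_HUBER,0,.01,.01).ravel()
                        ~~~~~~~~~~~^^^^^^^^^^^^^^^^^^^^^^^^^^^^^^^^^^^^^^^^^^^^^^^^^^^^^^^^^^^^
cv2.error: OpenCV(4.12.0) /io/opencv/modules/imgproc/src/linefit.cpp:50: error: (-215:Assertion failed) count > 0 in function 'fitLine2D_wods'
```

View pics/t8.png

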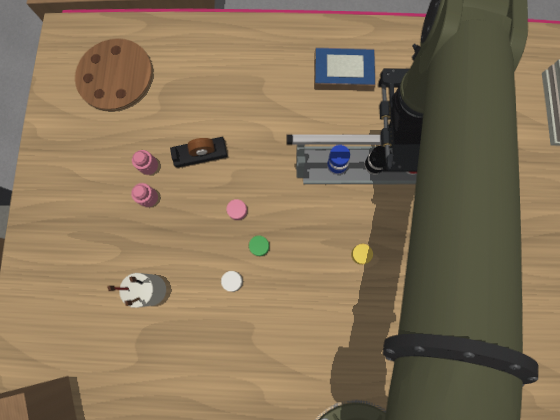

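The bar is over the row (left end at (289,139)) with its centre at y ≈ -0.041. The left end lines up with its saddle. Lowering it slowly.

```bash

python3 -m crank '[{"tx":0,"ty":-0.5,"tz":15,"turn":0},{"tx":0,"ty":-0.5,"tz":30,"turn":0},{"tx":0,"ty":-0.5,"tz":42,"turn":0},{"tx":0,"ty":-0.5,"tz":52,"turn":0},{"tx":0,"ty":-0.5,"tz":58,"turn":0}]'
python3 -m crank '[{"tx":0,"ty":0,"tz":3,"turn":0},{"tx":0,"ty":0,"tz":5,"turn":0},{"tx":0,"ty":0,"tz":6.5,"turn":0},{"tx":0,"ty":0,"tz":6.5,"turn":0},{"tx":0,"ty":0,"tz":6.5,"turn":0}]'
```

```text
time: 50.35
position: [0.6514, -0.0409, 0.1237]
tool_rot: [-2.187, -2.254, 0.001]
ft_force: [0.2, 0.7, -2.3]
grip_width: 0.181
grip_force: 40.0
time: 50.98
position: [0.6518, -0.0409, 0.1184]
tool_rot: [2.188, 2.254, 0.001]
ft_force: [-0.0, 0.1, -2.2]
grip_width: 0.18
grip_force: 40.0
```

```bash

python3 -m crank '[{"tx":0,"ty":0,"tz":0.7,"turn":0},{"tx":0,"ty":0,"tz":1.2,"turn":0},{"tx":0,"ty":0,"tz":1.2,"turn":0}]'
python3 -m crank '[{"tx":0,"ty":0,"tz":0,"turn":0},{"tx":0,"ty":0,"tz":0,"turn":0},{"tx":0,"ty":0,"tz":0,"turn":0}]' 40
python3 -m crank '[{"tx":0,"ty":0,"tz":-15,"turn":0},{"tx":0,"ty":0,"tz":-50,"turn":0},{"tx":0,"ty":0,"tz":-100,"turn":0},{"tx":0,"ty":0,"tz":-150,"turn":0}]'
python3 -m crank '[{"tx":0,"ty":-50,"tz":0,"turn":0},{"tx":-40,"ty":-100,"tz":0,"turn":0},{"tx":-90,"ty":-125,"tz":0,"turn":0},{"tx":-145,"ty":-140,"tz":0,"turn":0},{"tx":-200,"ty":-150,"tz":0,"turn":0}]'
python3 -m crank '[{"tx":-50,"ty":-15,"tz":0,"turn":0},{"tx":-100,"ty":-30,"tz":0,"turn":0},{"tx":-100,"ty":-30,"tz":0,"turn":0}]'
python3 - <<'E'
from look import *
im,d,c=shot("top");P=cloud(im,d,c)
bar(P,.63,.672,.103,.1155,-.29,.2)
im2,d,c=shot("scene"); save("pics/fin.png",im2)
for x,y in((.6547,-.132),(.652,-.042),(.6493,.048)): print(circ(P,x,y,.07,.09,.03)); 
E
```

```text
time: 51.35
position: [0.6519, -0.0409, 0.1179]
tool_rot: [2.188, 2.255, 0.001]
ft_force: [-3.2, 0.8, 5.8]
grip_width: 0.178
grip_force: 40.0
time: 51.72
position: [0.6517, -0.0409, 0.1167]
tool_rot: [2.188, 2.255, -0.0]
ft_force: [0.0, -0.4, -0.0]
grip_width: 0.416
grip_force: 0.0
time: 52.22
position: [0.6516, -0.0411, 0.2696]
tool_rot: [2.188, 2.254, 0.001]
ft_force: [0.7, 0.3, -0.5]
grip_width: 0.459
grip_force: 0.0
time: 52.85
position: [0.5072, -0.2471, 0.2686]
tool_rot: [2.187, 2.254, 0.005]
ft_force: [1.2, -0.2, -0.9]
grip_width: 0.46
grip_force: 0.0
time: 53.22
position: [0.4774, -0.3519, 0.2684]
tool_rot: [2.197, 2.242, -0.004]
ft_force: [0.1, 0.2, 0.7]
grip_width: 0.462
grip_force: 0.0
n 1659 dir -0.031189729 c 649.2377 -37.815754 ends [(np.float64(655.9267699083309), np.float64(-252.28055424849842)), (np.float64(642.7711158227326), np.float64(169.5138790922357))] len 421.9995319806855 w [-7.34760227  9.750945  ] z 0.11142472429814065
[0.6545, -0.1306, 0.0803, 24.0, 190, [0.6451, -0.1292]]
[0.6508, -0.042, 0.0801, 23.5, 161, [0.6401, -0.0414]]
[0.6485, 0.0503, 0.0807, 23.3, 164, [0.6402, 0.0517]]
```

View pics/fin.png

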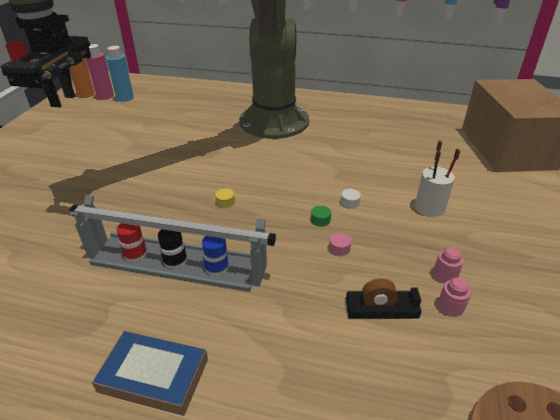

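The scene view shows the bar lying in both saddles ((85,210) to (262,238)), with the red, black and blue capped pots upright below it. The bar's centre measures (0.649,-0.041) with its top at 111 mm, and the bystanders haven't moved. Handing in.

```bash
python3 -c "
from bench import ctrl
print(ctrl.close_job())"
```

```text
the job is handed in; nothing more can be done
None
```

The job is handed in: the red, black and blue pots are capped and upright in the tray, and the bar is back in both saddles, centred to within a few millimetres, about 53 s into the run (limit 210 s).

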